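Refill the wide tilt-out bin with ball knobs

ROBOT

A 6-joint arm with a two-finger parallel gripper is mounted at the origin on the work surface. World frame = base frame: x ahead of the robot, y to its left, z up, the work surface at z = 0. Lengths are in mm, angles in rad, forces in N, time in s.
With the tool pointing down it reaches from about 350 to 875 mm from the base axis. Payload 4.2 kg.
Tool frame: the origin (TCP) lies midway between the tips of the shut fingers; the grasp point (between the pads) lies 19 mm behind it; z points along the fingers, y is the direction in which the jaws open and shut (so a half turn about z gives the same grasp; the last joint's range is limited). The gripper opens to 85 mm and grips with 20 to 120 N. Pads are 22 mm wide; open, the fingers measure 114 mm over their backs; the gripper's body (76 mm by 85 mm) begins 54 mm behind the grasp point. The pads swing forward as they close: fully open they stand 13 mm farther back than shut.
Start: joints at [-1.08, 0.385, 0.008, 0, -1.194, -0.259], TCP at [143.599, -608.259, 204.312] pointing down, gripper open.
Joint ranges: [-3.14, 3.14], [-1.21, 2.06], [-1.07, 1.41], [-3.16, 2.05], [-2.99, -0.16], [-3.1, 3.1]. Speed limits (rad/s): [2.79, 2.79, 3.14, 3.14, 3.14, 3.14].

INTERFACE

Orientations are given as a unit quaternion [x, y, z, w].
In Python, from bench import readout, optics, workorder, nets gives the robot as it stands. The module is installed in compiled form; this text tells all that it offers.
- The arm moves only by the tool move_arm, never from a script. Its argument "steps" is a list of rows, each a list of 7 numbers: the opening, from -1 (shut) to 1 (fully open), so that 0 is half open, then the shift along the world's x, y, z in mm, then the turn, a rotation vector about the world's x, y, z in rad. In form: [[gripper, tx, ty, tz, wx, wy, wz], ...]. A call has 1 to 5 rows; each row is the pose to reach, as a shift and turn from the pose commanded when the call began; what a row does not reach only later rows make up. A row lasts 1/12 s, in which the tool goes at most 41.7 mm and 7.16 degrees, less where a joint would pass 70% of its speed; a pose out of reach is approached as far as the arm can. A call with a gripper value outside its range is refused whole. The fingers move at their own pace and stop on an object; the grip force is fixed at half the most. Time passes only in rows, so rows that repeat a pose let the fingers close. It gives the time, the measured TCP pose, the force and the opening at its end, in the units of the state.
- readout.read_state(): the state, without advancing time (a new reading comes with each control period).
- optics.get_image(name): name is "scene" or "top"; returns a dict with "frame" (400x640x3 uint8, blue, green, red), "fx", "fy", "cx", "cy" (pixels), "rvec" (rotation vector, rad) and "tvec" (3), from world to camera coordinates, as OpenCV has them. Camera axes: x right, y down, z forward; pixel columns grow to the right and rows downward; lengths in mm; the calibration is good to about 2 mm. A picture is of the moment at which its call begins. There is no depth.
- workorder.job_done(): hands the job in, once; it reports no verdict.
Trained networks look in a picture, given as the dict that the camera call returned (one of the last four; its "shot" number tells which), for a name from the list of things; names that differ only in an ending like _2 or _b are one class to them, and where a whole thing is asked for, a point or a joint stands for the part that bears it (a point fixed in the world has none). Each returns a list of dicts, best first, with "conf" (0 to 1); they miss things now and then, are a little off and sometimes report something else, mostly with a low value. They report only what shows in the picture. A call takes as long as a camera call. They do not tell look-alikes from the thing itself.
- nets.silhouettes(name, picture): "region" (400x640 bool, what is visible of it) and "extent" ([left, top, right, bottom] in pixels, round what is visible of it).
- nets.tip_of(name, picture): "uv" ([column, row] in pixels: a listed point, or the origin of a listed thing).
The state is a dict: "clock": time; "joints": joint angles; "joint_vel": joint speeds; "joint_efforts": joint torques, N m; "position": TCP position; "ee_rot": TCP orientation; "contact_force": force on the tool from outside, world axes, zero at the start; "wrist_torque": the same for the moment, N m; "gripper_width": finger opening in mm.
Only numpy, scipy, OpenCV 4.12 (cv2) and the standard library are available. Lean on these libraries where they do the work, as an engineer would, in place of code of your own. Each camera call takes 0.05 s, during which the arm holds its last target.

TASK

Pull the wide tilt-out bin (not the narrow one) open to its stop by its bar. Then take the little aluminium pan that holds the two ball knobs, carry it with both knobs in it over the open bin and tip both of them in. Stand the empty pan upright on the bench again and leave the bin open.

Things in the scene. Friction and masses are not known exactly. Their poses are not given: they have to be found in the camera images.
- wide_pull (a point): middle of the wide bin's pull bar: level steel, 10 mm thick, 100 mm long, 40 mm clear of the grey front's face, 5 mm above its top edge. Turns with the bin: x into the housing, y along the bar, z up the front. Hinge line: at x=45, z=-145 mm, along y (30 mm above the bench). Inside of the open-topped bin: x 49 to 126, y -84 to 84, z -141 (floor) to -55 mm (back wall's top).
- wide_bin (a joint): opening angle of the wide tilt-out bin, the grey front in the wider (190 mm) of two fixed white housings (150 deep, 172 high; the other is 120 wide): 0 shut, 0.70 rad at its stop, top towards the robot; starts 0 to 0.1. Stiff hinge (2 N at the bar), stays where left. At the stop its mouth, 95 mm deep, 165 wide, lies just in front of the housing, rims 137 to 155 mm above the bench.
- pan_handle (a point): on the pan's upright black post (16 x 24 x 85 mm high), 60 mm above the pan's underside, z up. The pan (not the like one with nuts; 90 mm wide, walls 28 high, 0.2 kg) reaches to -x: flat floor 3 mm thick from x=-10 to -80 mm, then a ramp rising 18 degrees to the open lip at x=-115, z=-46. Tip the lip down 45 to 55 degrees and the knobs roll out over it.
- knob_a_center (a point): one of two identical ball knobs that lie in the pan: a black plastic ball of 26 mm with a brass collar (14 mm across, 2 mm proud) on one side; 30 g; it rolls freely. The point is the centre of the ball.
- knob_b_center (a point): one of two identical ball knobs that lie in the pan: a black plastic ball of 26 mm with a brass collar (14 mm across, 2 mm proud) on one side; 30 g; it rolls freely. The point is the centre of the ball.
Mind the look-alikes: they are no part of the job. Leave any pink look-alike of the part that bears pan_handle alone.

How it is judged:
By the outcome, as a careful person would: the job done as asked, in the order asked, and still so for the second after the job is handed in, with the robot touching nothing.
It also fails if it takes over 72 s, if anything falls off the work surface, if the arm or the gripper's body presses on something with over 40 N, if the wrist force passes 120 N, or if a joint passes its speed limit or range.

## Working session

There is one attempt and no reset: what is moved stays moved. The work goes in short steps, Python scripts to look and compute and a tool call to move; the robot and the scene stay as the last step left them, time stands still between calls to the robot, and variables do not carry over. Pictures are saved under pics/ and viewed, and the job is handed in when it is done.

Besides the shell and the picture viewer there is one more tool, called after "Call:" by a JSON object that holds its "api" and its "payload". move_arm: Moves the arm, as the interface text tells. Its arguments: {"type":"object","properties":{"steps":{"type":"array","items":{"type":"array","items":{"type":"number"}}}},"required":["steps"]}

```bash
mkdir -p pics; cat > h.py <<'E'
import numpy as np, cv2
from bench import readout, optics, workorder, nets
def shot(n):
    return optics.get_image(n)
def cam(p):
    R=cv2.Rodrigues(np.array(p["rvec"],float))[0]; t=np.array(p["tvec"],float).ravel()
    K=np.array([[p["fx"],0,p["cx"]],[0,p["fy"],p["cy"]],[0,0,1]]); return K,R,t
def ray(p,uv):
    K,R,t=cam(p); d=R.T@np.linalg.solve(K,[uv[0],uv[1],1]); return -R.T@t,d/np.linalg.norm(d)
def atz(p,uv,z):
    o,d=ray(p,uv); return o+d*(z-o[2])/d[2]
def proj(p,X):
    K,R,t=cam(p); c=R@np.array(X,float)+t; u=K@c; return u[:2]/u[2]
def tri(p1,u1,p2,u2):
    o1,d1=ray(p1,u1);o2,d2=ray(p2,u2)
    s=np.linalg.lstsq(np.array([d1,-d2]).T,o2-o1,rcond=None)[0]
    a=o1+s[0]*d1;b=o2+s[1]*d2; return (a+b)/2,np.linalg.norm(a-b)
E
python3 - <<'E'
from h import *
s=readout.read_state(); print(s)
ps={n:shot(n) for n in("scene","top")}
for n,p in ps.items():
    cv2.imwrite(f"pics/{n}0.png",p["frame"]); print(n,p["fx"],ray(p,(320,200)))
    for k in("wide_pull","pan_handle","knob_a_center"):
        print(k,[(np.round(d["uv"],1).tolist(),round(d["conf"],2)) for d in nets.tip_of(k,p)])
E
```

```text
{'clock': 0.0, 'joints': array([-1.08041527e+00,  3.85574842e-01,  6.58837790e-03, -5.00849289e-04,
       -1.19398563e+00, -2.58622263e-01]), 'joint_vel': array([ 0.00047654,  0.00161096,  0.00052986, -0.00072514,  0.00146549,
       -0.00030685]), 'joint_efforts': array([-8.83597804e-04, -3.92288160e+01,  1.88394642e+01,  4.18623894e+00,
       -4.67259626e-03,  1.50443125e-06]), 'position': array([ 143.43202658, -607.64516085,  203.19567992]), 'ee_rot': array([-1.15528379e-01,  9.93303557e-01,  1.09762392e-03, -1.81333486e-04]), 'contact_force': array([ 0.03223058, -0.36204607, -0.217222  ]), 'wrist_torque': array([ 0.00276984, -0.01669487, -0.01079582]), 'gripper_width': 85.12757049056005}
scene 466.1187782358101 (array([1273.69145003,  558.54012277,  920.67187181]), array([-0.59967391, -0.43004387, -0.67487294]))
wide_pull [([297.7, 160.8], 0.75)]
pan_handle [([195.0, 274.8], 0.95), ([361.1, 226.9], 0.77), ([427.9, 208.3], 0.7)]
knob_a_center [([370.2, 232.0], 0.6)]
top 389.0991724485695 (array([409.64031949,  40.27435112, 964.63818704]), array([ 0.21297551, -0.00135984, -0.97705659]))
wide_pull [([367.0, 228.3], 0.91)]
pan_handle [([226.5, 310.2], 0.78), ([267.9, 237.9], 0.74), ([361.5, 88.4], 0.65)]
knob_a_center [([261.0, 251.9], 0.67), ([281.6, 250.5], 0.15)]
```

View pics/scene0.png

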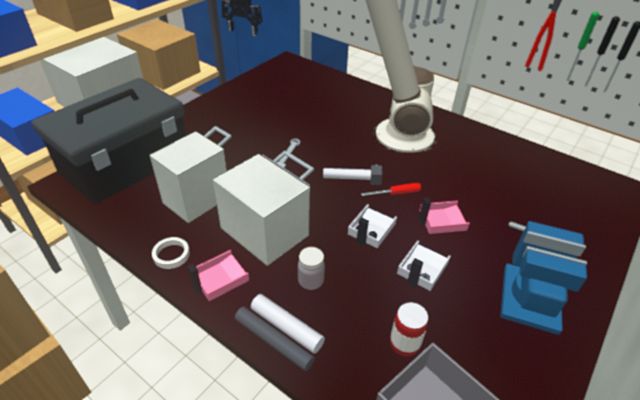

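View pics/top0.png

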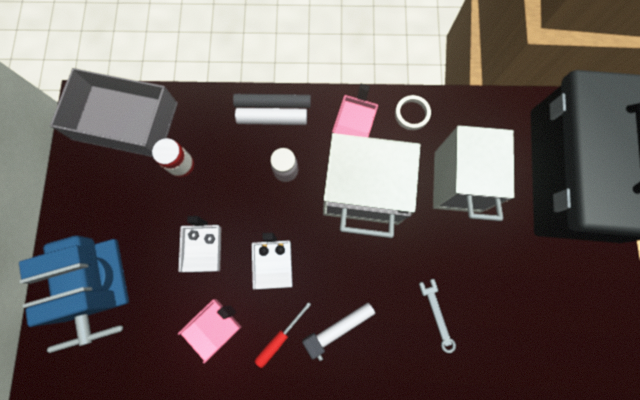

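```bash
python3 - <<'E'
import cv2,numpy as np
a=cv2.imread("pics/top0.png");b=cv2.imread("pics/scene0.png")
c=cv2.resize(a[205:305,165:315],None,fx=5,fy=5,interpolation=2)
d=cv2.resize(b[190:300,330:470],None,fx=5,fy=5,interpolation=2)
cv2.imwrite("pics/c1.png",c);cv2.imwrite("pics/c2.png",d)
e=cv2.resize(a[120:245,310:435],None,fx=4.5,fy=4.5,interpolation=2);cv2.imwrite("pics/c3.png",e)
E
```

```text
(no output)
```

View pics/c1.png

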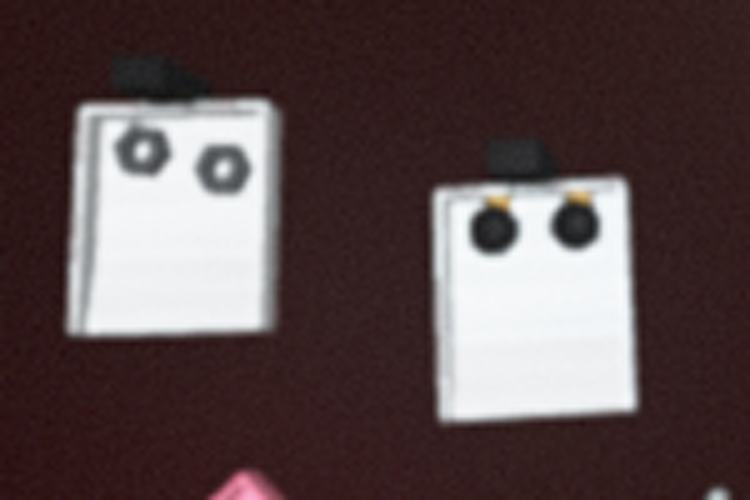

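View pics/c2.png

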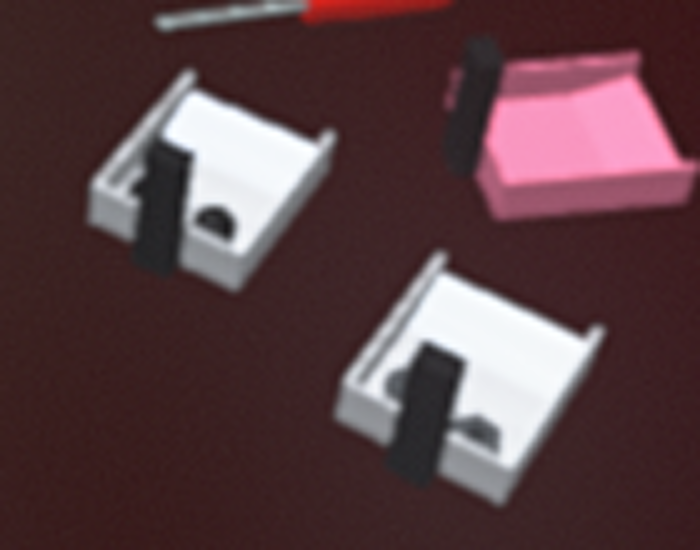

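View pics/c3.png

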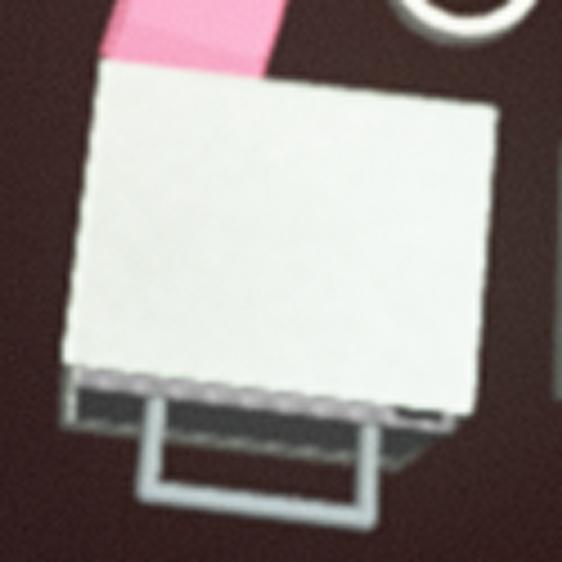

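```bash
python3 - <<'E'
from h import *
S=shot("scene");T=shot("top")
print("pull",tri(S,(297.7,160.8),T,(367.0,228.3)))
print("handles S361/T268",tri(S,(361.1,226.9),T,(267.9,237.9)))
r=lambda x:np.round(x,1)
# housing top z=172 corners in top crop c3 (scale 4.5, off 310,120)
for n,c in dict(FL=(68,362),FR=(472,412),BL=(103,60),BR=(497,107)).items():
    uv=(310+c[0]/4.5,120+c[1]/4.5); print(n,r(atz(T,uv,172)))
for n,c in dict(barL=(148,493),barR=(368,519)).items():
    uv=(310+c[0]/4.5,120+c[1]/4.5); print(n,r(atz(T,uv,175)))
# pan corners: c1 scale5 off 165,205
for n,c in dict(BL=(437,187),BR=(627,180),LL=(440,420),LR=(635,410)).items():
    uv=(165+c[0]/5,205+c[1]/5); print(n,r(atz(T,uv,28)))
for n,c in dict(k1=(494,230),k2=(576,225)).items():
    uv=(165+c[0]/5,205+c[1]/5); print(n,r(atz(T,uv,16)))
print("post top",[r(atz(T,(165+c[0]/5,205+c[1]/5),85)) for c in ((488,140),(542,140),(490,177),(535,177))])
E
```

```text
pull (array([523.69120026, -57.0506472 , 171.70578644]), np.float64(2.5703219442762393))
handles S361/T268 (array([517.58400425, 156.10530473,  54.61634768]), np.float64(9.034264159055686))
FL [581.6  28.5 172. ]
FR [ 560.7 -157.7  172. ]
BL [730.4  13.3 172. ]
BR [ 709.2 -175.1  172. ]
barL [520.6  -8.4 175. ]
barR [ 510.2 -108.1  175. ]
BL [506.9 200.4  28. ]
BR [511.6 108.9  28. ]
LL [397.4 193.6  28. ]
LR [403.3 102.   28. ]
k1 [487.7 173.7  16. ]
k2 [490.7 134.   16. ]
post top [array([522.7, 168.5,  85. ]), array([523.1, 143.9,  85. ]), array([505.9, 166.9,  85. ]), array([506.2, 146.5,  85. ])]
```

Candidates for the pan, by pixel in the top picture: the aluminium pan with nuts at (200,248), the aluminium pan with the black ball knobs at (271,263), and pink pans at (210,330) and (355,118). The close crop shows black balls with brass collars, so I choose (271,263). The wide bin is the one with its bar at (367,228); the narrow one has its bar at (485,212). I'll move to the bar first.

Call:
{"api": "move_arm", "payload": {"steps": [[0,30,40,40,0,0,0.1],[0,55,75,60,0,0,0.2],[-0.29,75,105,60,0,0,0.3],[-0.29,90,135,60,0,0,0.35],[-0.29,105,160,60,0,0,0.4]]}}

```text
clock: 0.92
position: [249.5, -447.1, 265.6]
ee_rot: [-0.312, 0.95, -0.001, 0.001]
contact_force: [1.2, 0.8, -0.5]
gripper_width: 30.6
```

Call:
{"api": "move_arm", "payload": {"steps": [[-0.29,20,30,0,0,0,0.1],[-0.29,40,60,0,0,0,0.2],[-0.29,60,90,0,0,0,0.3],[-0.29,80,120,0,0,0,0.4],[-0.29,100,150,0,0,0,0.45]]}}

```text
clock: 1.33
position: [349.2, -296.7, 264.7]
ee_rot: [-0.517, 0.856, -0.0, 0.0]
contact_force: [1.3, -0.4, 0.3]
gripper_width: 30.6
```

Call:
{"api": "move_arm", "payload": {"steps": [[-0.29,20,30,0,0,0,0.1],[-0.29,40,60,0,0,0,0.2],[-0.29,60,90,0,0,0,0.3],[-0.29,80,120,0,0,0,0.38],[-0.29,100,150,0,0,0,0.38]]}}

```text
clock: 1.75
position: [449.2, -146.5, 264.8]
ee_rot: [-0.669, 0.744, -0.0, 0.0]
contact_force: [0.6, -0.6, 0.8]
gripper_width: 30.1
```

Call:
{"api": "move_arm", "payload": {"steps": [[-0.29,20,30,0,0,0,0],[-0.29,40,60,0,0,0,0],[-0.29,69,90,0,0,0,0],[-0.29,69,90,0,0,0,0],[-0.29,69,90,0,0,0,0]]}}

```text
clock: 2.17
position: [518.5, -56.7, 263.7]
ee_rot: [-0.669, 0.744, 0.0, -0.0]
contact_force: [-0.7, 0.4, 0.5]
gripper_width: 30.2
```

```bash
python3 - <<'E'
from h import *
s=readout.read_state(); print(s["clock"],s["joints"],s["position"],s["ee_rot"],s["gripper_width"])
S=shot("scene");T=shot("top")
cv2.imwrite("pics/s1.png",cv2.resize(S["frame"][90:290,180:440],None,fx=3,fy=3));cv2.imwrite("pics/t1.png",cv2.resize(T["frame"][90:290,270:530],None,fx=3,fy=3))
for p in(S,T):print([(np.round(d["uv"],1).tolist(),round(d["conf"],2)) for d in nets.tip_of("wide_pull",p)])
E
```

```text
2.1667 [ 2.02487417e-01  1.69471902e-01 -1.41395125e-01 -1.10787823e-04
 -1.26106678e+00 -3.08656067e-01] [518.4713427  -56.65525856 263.66862032] [-6.68579374e-01  7.43640568e-01  3.32948063e-04 -4.64104357e-04] 30.223208257303078
[([299.5, 159.3], 0.8)]
[([363.9, 227.7], 0.64)]
```

View pics/s1.png

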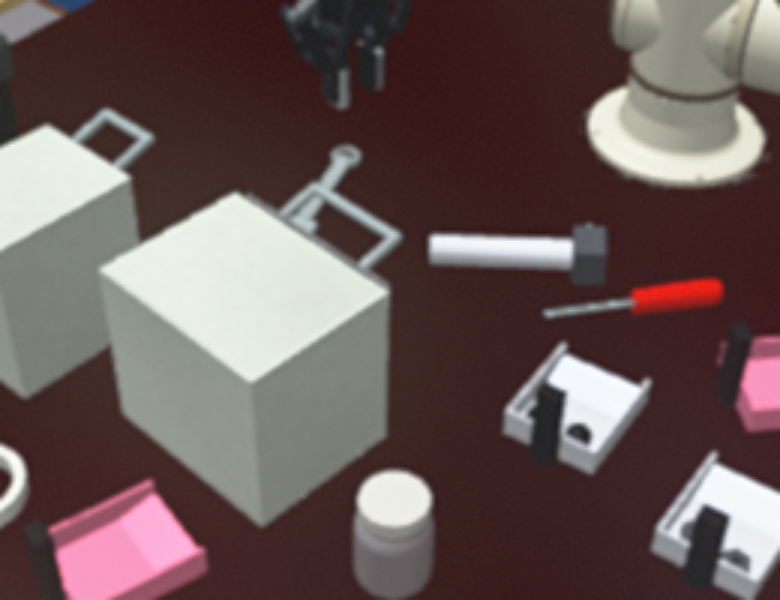

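View pics/t1.png

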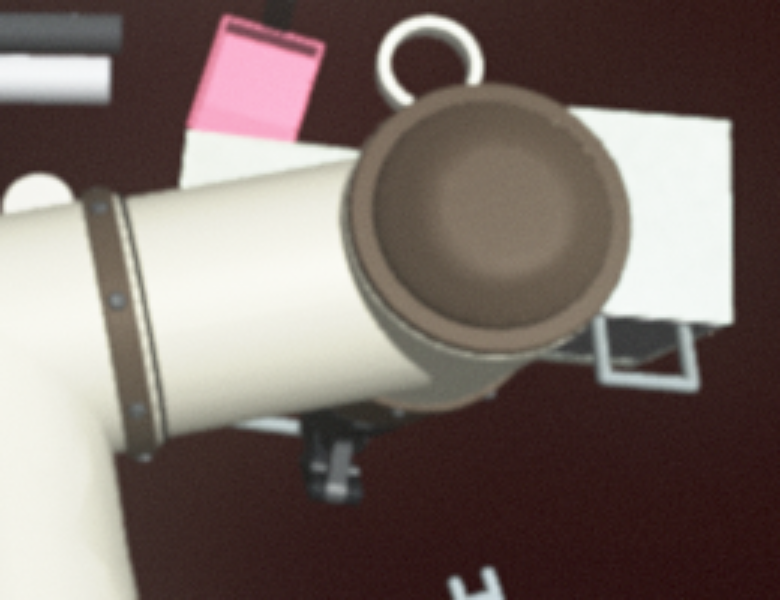

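```bash
python3 - <<'E'
from h import *
S=shot("scene");T=shot("top")
print(tri(S,(300,160.5),T,(367.3,232.4)))
c=lambda p,o:(p[0]/4.5+310,p[1]/4.5+120)
print(tri(S,(180+318/3,90+187/3),T,c((368,519),0)),tri(S,(180+402/3,90+237/3),T,c((148,493),0)))
print(proj(S,(518.5,-56.7,263.7)),proj(S,(517,-58,173)))
E
```

```text
(array([515.27057439, -57.26603638, 167.77717521]), np.float64(4.402461857298683))
(array([ 510.41814763, -108.31065521,  167.60932263]), np.float64(2.624388761527757)) (array([520.43481479,  -6.92579776, 167.55007809]), np.float64(4.606223624026792))
[298.3715343  130.38400944] [298.54283157 158.94208235]
```

Call:
{"api": "move_arm", "payload": {"steps": [[-0.29,-1,0,-30,0,0,0],[-0.29,-2,-1,-55,0,0,0],[-0.29,-2,-1,-80,0,0,0],[-0.29,-2,-1,-100,0,0,0],[-0.29,-2,-1,-112,0,0,0]]}}

```text
clock: 2.88
position: [513.8, -60.1, 150.2]
ee_rot: [-0.667, 0.745, 0.001, -0.001]
contact_force: [0.1, -0.4, -0.5]
gripper_width: 30.3
```

Call:
{"api": "move_arm", "payload": {"steps": [[-1,0,0,0,0,0,0],[-1,0,0,0,0,0,0],[-1,0,0,0,0,0,0],[-1,0,0,0,0,0,0],[-1,0,0,0,0,0,0]]}}

```text
clock: 3.3
position: [516.3, -59.3, 153.6]
ee_rot: [-0.668, 0.745, -0.001, 0.001]
contact_force: [0.8, -0.2, -0.6]
gripper_width: 0.0
```

```bash
python3 - <<'E'
from h import *
T=shot("scene")
cv2.imwrite("pics/s2.png",cv2.resize(T["frame"][60:260,180:440],None,fx=3,fy=3))
E
```

```text
(no output)
```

View pics/s2.png

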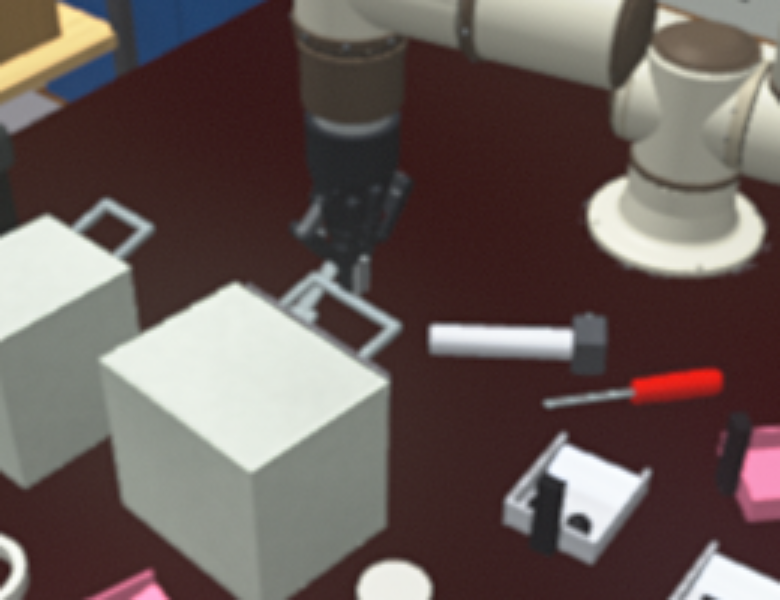

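```bash
python3 - <<'E'
from h import *
S=shot("scene");T=shot("top")
cv2.imwrite("pics/s3.png",cv2.resize(S["frame"][120:200,250:350],None,fx=7,fy=7,interpolation=2))
s=readout.read_state();print(s["position"],s["contact_force"])
print(proj(S,s["position"]))
for p in(S,T):print([(np.round(d["uv"],1).tolist(),round(d["conf"],2)) for d in nets.tip_of("wide_pull",p)])
for h in range(165,183,3):print(h,atz(S,(300,160.5),h))
E
```

```text
[515.89451074 -59.21805169 152.92384955] [-0.19476356  0.6833881  -0.65049558]
[298.4888728 164.593489 ]
[([296.1, 160.7], 0.74)]
[]
165 [511.73415884 -57.36290032 165.        ]
168 [514.75911181 -54.91777945 168.        ]
171 [517.78406478 -52.47265857 171.        ]
174 [520.80901775 -50.02753769 174.        ]
177 [523.83397073 -47.58241682 177.        ]
180 [526.8589237  -45.13729594 180.        ]
```

View pics/s3.png

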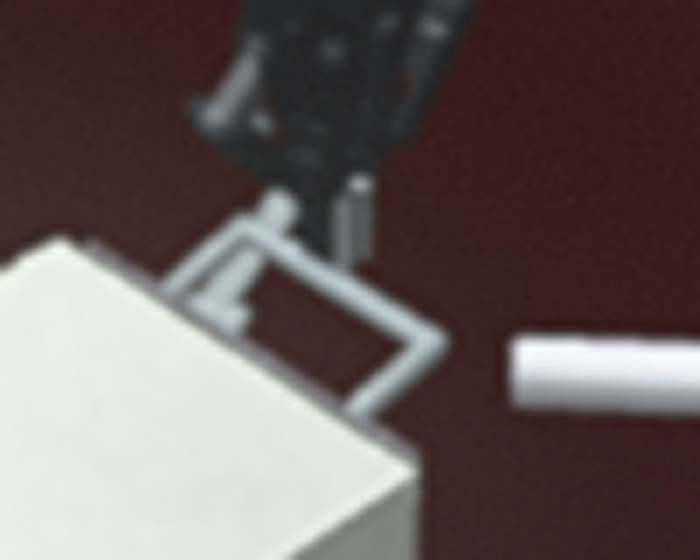

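```bash
python3 - <<'E'
from h import *
S=shot("scene");T=shot("top")
print("FL corner from scene",atz(S,(250+415/7,120+468/7),172),"back", atz(S,(250+60/7,120+238/7),172))
for z in (160,166,172,178):print(z,"bar ends scene",atz(S,(250+246/7,120+226/7),z),atz(S,(250+438/7,120+343/7),z))
cv2.imwrite("pics/t3.png",cv2.resize(T["frame"][150:270,290:440],None,fx=5,fy=5,interpolation=2))
X=readout.read_state()["position"]
print(proj(T,X))
E
```

```text
FL corner from scene [586.70693129  32.1698709  172.        ] back [ 565.78520862 -154.95655359  172.        ]
160 bar ends scene [ 503.62331606 -115.63380839  160.        ] [514.31558623 -13.3028032  160.        ]
166 bar ends scene [ 509.69743156 -110.3160837   166.        ] [520.30536363  -8.79224131 166.        ]
172 bar ends scene [ 515.77154705 -104.99835902  172.        ] [526.29514102  -4.28167942 172.        ]
178 bar ends scene [521.84566255 -99.68063434 178.        ] [5.32284918e+02 2.28882467e-01 1.78000000e+02]
[366.43568105 233.74781938]
```

View pics/t3.png

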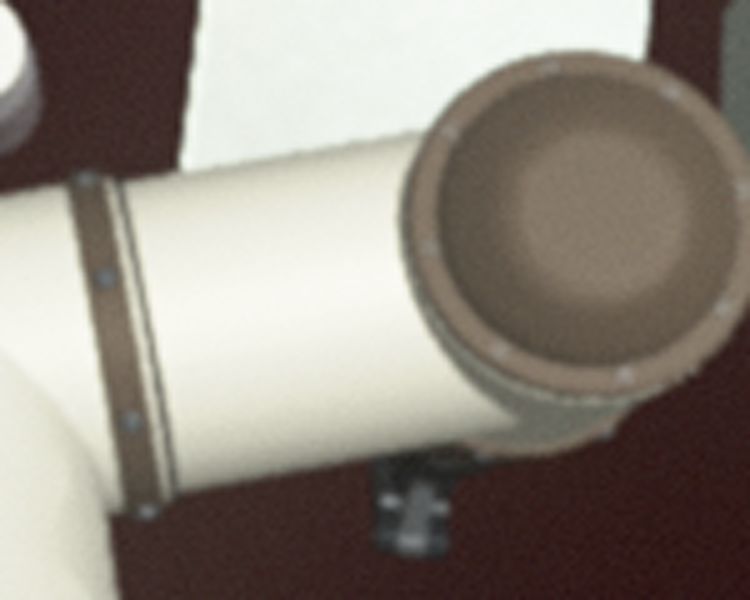

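```bash
python3 - <<'E'
from h import *
S=shot("scene")
f=S["frame"][100:190,250:350].astype(float)
f=255*(f/255)**0.4
g=cv2.resize(f.clip(0,255).astype(np.uint8),None,fx=6.6,fy=6.6,interpolation=2)
u=proj(S,readout.read_state()["position"]);cv2.circle(g,(int((u[0]-250)*6.6),int((u[1]-100)*6.6)),4,(0,0,255),-1)
cv2.imwrite("pics/s4.png",g)
E
```

```text
(no output)
```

View pics/s4.png

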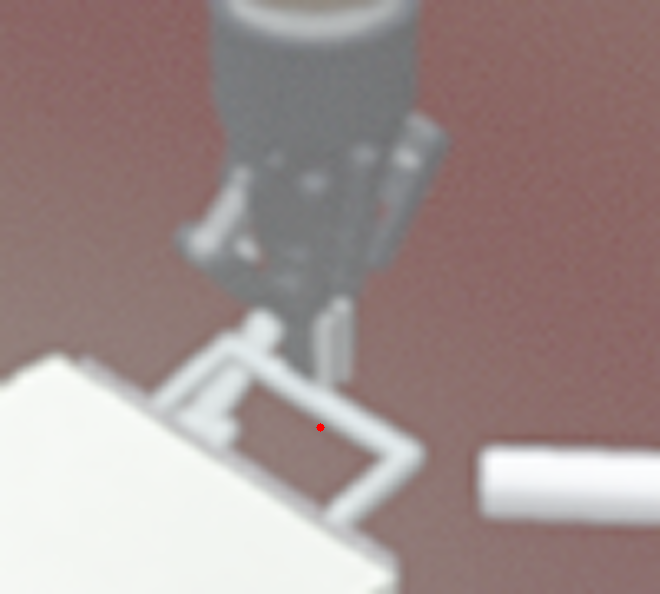

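Call:
{"api": "move_arm", "payload": {"steps": [[-1,0,0,30,0,0,0],[-1,0,0,60,0,0,0],[-1,0,0,60,0,0,0],[-1,0,0,60,0,0,0]]}}

```text
clock: 4.03
position: [516.7, -59.0, 214.1]
ee_rot: [-0.668, 0.745, -0.001, 0.002]
contact_force: [-0.4, 0.0, -0.9]
gripper_width: -0.2
```

```bash
cat >> h.py <<'E'
def mark(n,box,name,k=6,g=0.5,pts=()):
    S=shot(n); x0,y0,x1,y1=box
    f=255*(S["frame"][y0:y1,x0:x1]/255.)**g
    G=cv2.resize(f.clip(0,255).astype(np.uint8),None,fx=k,fy=k,interpolation=2)
    for P in [readout.read_state()["position"],*pts]:
        u=proj(S,P);print(np.round(u,1)); cv2.circle(G,(int((u[0]-x0)*k),int((u[1]-y0)*k)),3,(0,0,255),-1)
    cv2.imwrite("pics/"+name,G); return S
E
python3 - <<'E'
from h import *
mark("scene",(250,80,350,180),"s5.png")
print(readout.read_state()["position"])
E
```

```text
[298.5 146.3]
[515.54035867 -59.07588587 212.50979027]
```

View pics/s5.png

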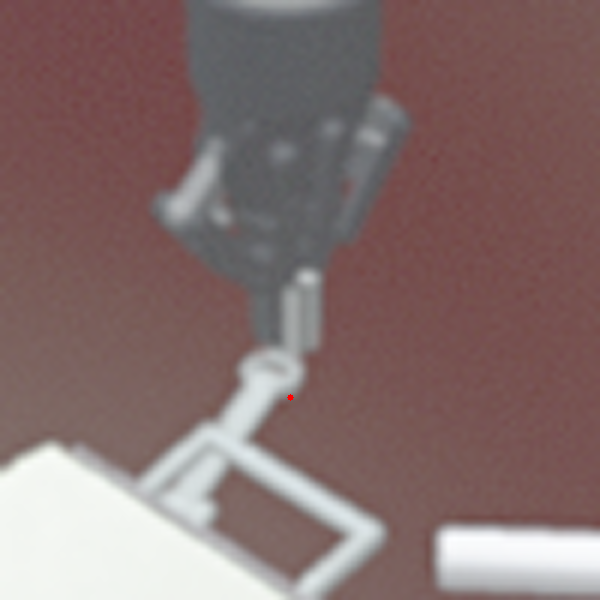

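Call:
{"api": "move_arm", "payload": {"steps": [[-0.29,0,0,0,0,0,0],[-0.29,0,0,0,0,0,0],[-0.29,0,0,-25,0,0,0],[-0.29,0,0,-50,0,0,0],[-0.29,0,0,-50,0,0,0]]}}

```text
clock: 4.5
position: [511.4, -59.4, 156.8]
ee_rot: [-0.667, 0.745, 0.004, -0.004]
contact_force: [0.5, -0.6, -0.8]
gripper_width: 30.0
```

Call:
{"api": "move_arm", "payload": {"steps": [[-0.29,0,0,-10,0,0,0],[-0.29,0,0,-20,0,0,0],[-0.29,0,0,-29,0,0,0],[-0.29,0,0,-29,0,0,0]]}}

```text
clock: 4.83
position: [514.6, -59.3, 131.6]
ee_rot: [-0.667, 0.745, 0.001, -0.001]
contact_force: [0.0, -0.4, -0.0]
gripper_width: 30.3
```

```bash

python3 - <<'E'
from h import *
mark("scene",(250,80,350,180),"s6.png")
print(readout.read_state()["position"])
E
```

```text
[298.7 170.4]
[515.17765394 -59.35896235 132.63977724]
```

View pics/s6.png

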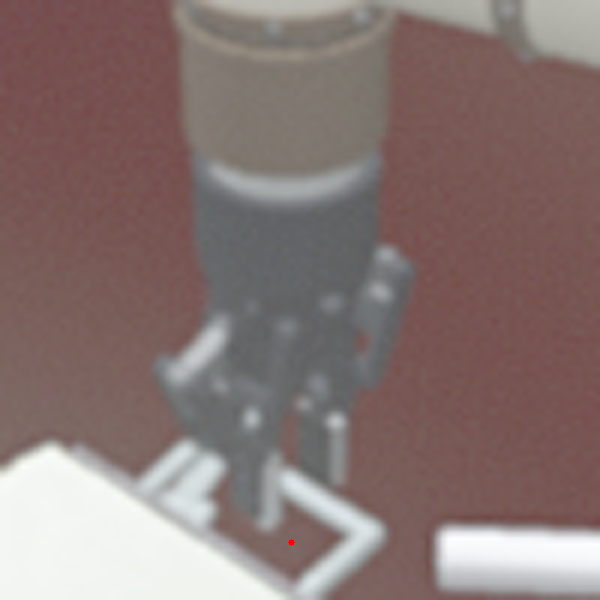

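Call:
{"api": "move_arm", "payload": {"steps": [[-1,0,0,0,0,0,0],[-1,0,0,0,0,0,0],[-1,0,0,0,0,0,0],[-1,0,0,0,0,0,0],[-1,0,0,0,0,0,0]]}}

```text
clock: 5.3
position: [516.8, -59.2, 134.2]
ee_rot: [-0.668, 0.744, -0.001, 0.001]
contact_force: [2.0, -0.8, 1.2]
gripper_width: 7.3
```

```bash

python3 - <<'E'
from h import *
mark("scene",(250,80,350,180),"s7.png")
print(readout.read_state())
E
```

```text
[298.3 170.3]
{'clock': 5.35, 'joints': array([ 1.98573216e-01,  2.71174546e-01, -3.51613989e-01,  5.33519626e-04,
       -9.45164344e-01, -3.07632820e-01]), 'joint_vel': array([ 1.22422504e-03,  4.04264914e-04,  4.31180057e-04, -1.97391662e-03,
       -1.78341591e-03, -3.27205313e-07]), 'joint_efforts': array([ -0.0524905 , -30.15571475,  14.8110044 ,   3.16590875,
        -0.60587363,   0.03596651]), 'position': array([516.72449307, -59.16846992, 134.1904565 ]), 'ee_rot': array([-0.66763186,  0.74449019, -0.00090805,  0.00111517]), 'contact_force': array([1.9649473 , 0.42295013, 1.12096485]), 'wrist_torque': array([-0.01705961, -0.60350343, -0.05886898]), 'gripper_width': 7.380608643135079}
```

View pics/s7.png

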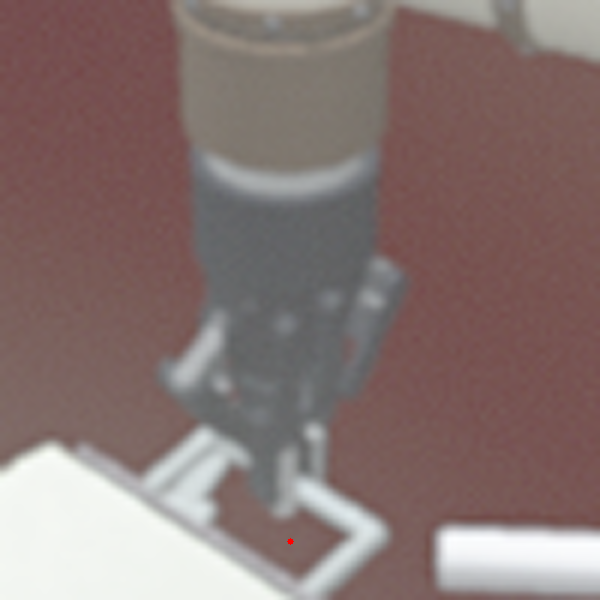

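Call:
{"api": "move_arm", "payload": {"steps": [[-1,-3,0.3,-1.6,-0.003,-0.03,0],[-1,-6,0.6,-3.3,-0.006,-0.06,0],[-1,-9,1.0,-5,-0.01,-0.09,0],[-1,-12,1.3,-7,-0.013,-0.12,0],[-1,-15,1.6,-9,-0.016,-0.149,0]]}}

```text
clock: 5.77
position: [501.6, -57.4, 124.4]
ee_rot: [-0.666, 0.742, -0.057, 0.052]
contact_force: [6.9, -2.7, -7.2]
gripper_width: 7.5
```

Call:
{"api": "move_arm", "payload": {"steps": [[-1,-2.7,0.3,-2,-0.003,-0.03,0],[-1,-5.4,0.6,-4.1,-0.006,-0.06,0],[-1,-8.2,0.9,-6.4,-0.01,-0.09,0],[-1,-10.9,1.2,-8.7,-0.013,-0.12,0],[-1,-13.5,1.5,-11.1,-0.016,-0.149,0]]}}

```text
clock: 6.18
position: [488.3, -55.7, 112.7]
ee_rot: [-0.66, 0.736, -0.112, 0.101]
contact_force: [18.4, -12.1, -20.3]
gripper_width: 7.4
```

```bash

python3 - <<'E'
from h import *
mark("scene",(250,80,350,180),"s8.png")
s=readout.read_state();print(s["contact_force"],s["wrist_torque"])
E
```

```text
[306.3 171.9]
[ 16.62997789  -1.99790902 -20.41392494] [-1.45618403e-01 -2.71343838e+00  1.33240110e-03]
```

View pics/s8.png

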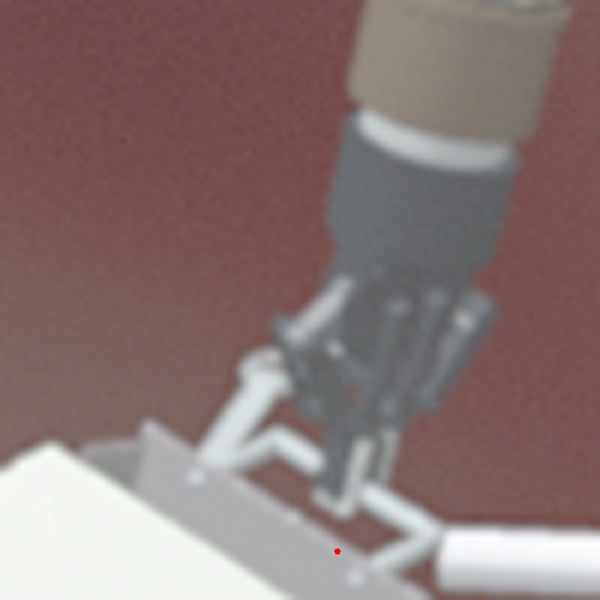

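Call:
{"api": "move_arm", "payload": {"steps": [[-1,0.5,0,-5.5,-0.003,-0.03,0],[-1,-2,0.2,-8,-0.006,-0.06,0],[-1,-4.4,0.4,-10.6,-0.01,-0.09,0],[-1,-6.8,0.7,-13.3,-0.013,-0.12,0],[-1,-9.2,1,-16.2,-0.016,-0.149,0]]}}

```text
clock: 6.65
position: [463.7, -49.1, 120.7]
ee_rot: [-0.651, 0.729, -0.161, 0.134]
contact_force: [-39.9, -10.8, -34.0]
gripper_width: 0.0
```

```bash

python3 - <<'E'
from h import *
mark("scene",(250,80,350,180),"s9.png")
s=readout.read_state();print(s["position"],s["contact_force"],s["wrist_torque"])
E
```

```text
[313.1 165.5]
[465.41717142 -48.42705569 124.283581  ] [1.07130074 1.89495734 4.13622343] [0.28720813 0.4161943  0.09008118]
```

View pics/s9.png

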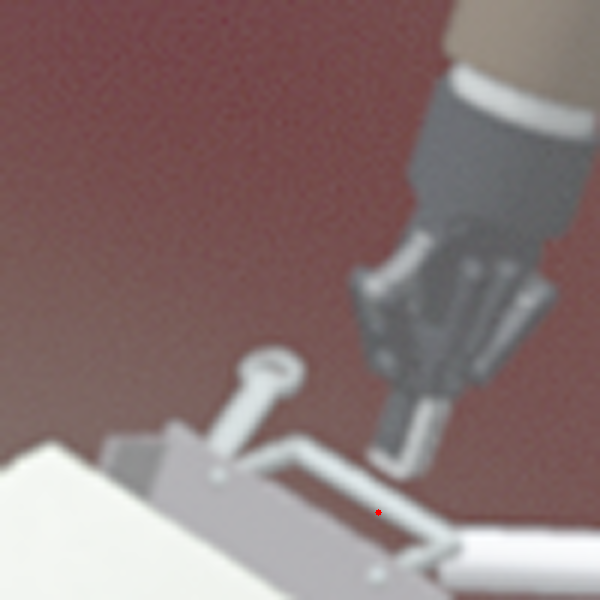

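Call:
{"api": "move_arm", "payload": {"steps": [[-1,0,0,0,0,0,0],[-1,0,0,0,0,0,0]]}}

```text
clock: 6.87
position: [463.1, -49.9, 120.3]
ee_rot: [-0.651, 0.73, -0.161, 0.134]
contact_force: [0.4, -0.2, -0.5]
gripper_width: -0.1
```

```bash
cat >> h.py <<'E'
def barpt(q,th,off):
    hx,hy,yaw=q; c,s=np.cos(th),np.sin(th)
    r=-45*c-145*s; z=30+145*c-45*s
    ux=np.array([np.cos(yaw),np.sin(yaw)]);uy=np.array([-ux[1],ux[0]])
    p=np.array([hx,hy])+r*ux+off*uy
    return np.array([p[0],p[1],z])
E
python3 - <<'E'
from h import *
from scipy.optimize import least_squares
S=shot("scene");T=shot("top")
o0=[((285.6,152.3),-48),((313.5,169),48)]
t0=[((310+368/4.5,120+519/4.5),-48),((310+148/4.5,120+493/4.5),48)]
o1=[((250+297/6,80+443/6),-48),((250+455/6,80+540/6),48)]
def f(v,useT=True):
    q=v[:3];e=[]
    for u,o in o0:e+=list(proj(S,barpt(q,v[3],o))-u)
    for u,o in o1:e+=list(proj(S,barpt(q,v[4],o))-u)
    if useT:
        for u,o in t0:e+=list(proj(T,barpt(q,v[3],o))-u)
    return np.array(e)
for u in(True,False):
    r=least_squares(f,[570,-64,-.108,.05,.45],args=(u,),bounds=([500,-100,-.3,0,.0],[640,0,.1,.1,.72]));print(r.x.round(3),np.round(f(r.x),1),barpt(r.x[:3],r.x[4],0))
E
```

```text
[ 5.74596e+02 -6.33260e+01 -9.50000e-02  9.80000e-02  5.22000e-01] [ 0.5 -0.2 -1.3 -1.3  0.2  0.8 -0.6 -0.4 -1.7 -0.3  0.6  0.4] [463.81227947 -52.80154133 133.27730602]
[ 5.73813e+02 -5.71070e+01 -8.30000e-02  6.00000e-02  4.65000e-01] [ 0.7  0.7 -0.7 -0.5  0.2  0.6 -0.2 -0.7 -4.  -2.9 -1.8 -1.7] [468.9331325  -48.40280711 139.42794523]
```

Call:
{"api": "move_arm", "payload": {"steps": [[-1,-2,0,15,0,0,0],[-0.29,-3,0,30,0,0,0],[-0.29,-3,0,30,0,0,0],[-0.29,-3,0,30,0,0,0],[-0.29,-3,0,30,0,0,0]]}}

```text
clock: 7.38
position: [460.7, -48.9, 150.0]
ee_rot: [-0.652, 0.729, -0.161, 0.134]
contact_force: [0.5, -0.0, -0.1]
gripper_width: 30.2
```

```bash

python3 - <<'E'
from h import *
from scipy.spatial.transform import Rotation as R
s=readout.read_state();tz=R.from_quat(s["ee_rot"]).apply([0,0,1]);print(s["position"],s["contact_force"],tz,R.from_quat(s["ee_rot"]).apply([0,1,0]))
mark("scene",(250,80,350,180),"s10.png",pts=[s["position"]-22*tz,(466,-51,136)])
E
```

```text
[460.73127194 -48.94655785 149.99017747] [ 0.49310139 -0.01240448 -0.1172615 ] [ 0.40560271 -0.05947296 -0.91211261] [-0.90699999  0.09750684 -0.409687  ]
[314.1 157.1]
[316.7 149.8]
[312.3 161.8]
```

View pics/s10.png

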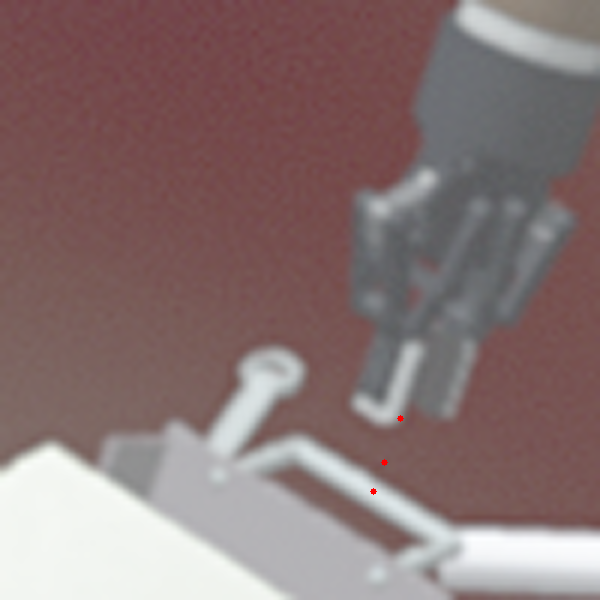

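Call:
{"api": "move_arm", "payload": {"steps": [[-0.29,5,-0.5,-11,0,0,0],[-0.29,10,-1,-22,0,0,0],[-0.29,15,-1.5,-33,0,0,0],[-0.29,20,-2,-44,0,0,0],[-0.29,24.5,-2.5,-54.5,0,0,0]]}}

```text
clock: 7.85
position: [484.7, -52.8, 109.0]
ee_rot: [-0.652, 0.732, -0.153, 0.127]
contact_force: [0.1, -1.0, -0.2]
gripper_width: 30.3
```

```bash

python3 - <<'E'
from h import *
s=readout.read_state();print(s["position"],s["contact_force"])
mark("scene",(250,80,350,180),"s11.png",pts=[(466,-51,136)])
E
```

```text
[484.65396298 -52.75026777 109.03029287] [ 0.11103577 -1.0380544  -0.15398693]
[307.3 173. ]
[312.3 161.8]
```

View pics/s11.png

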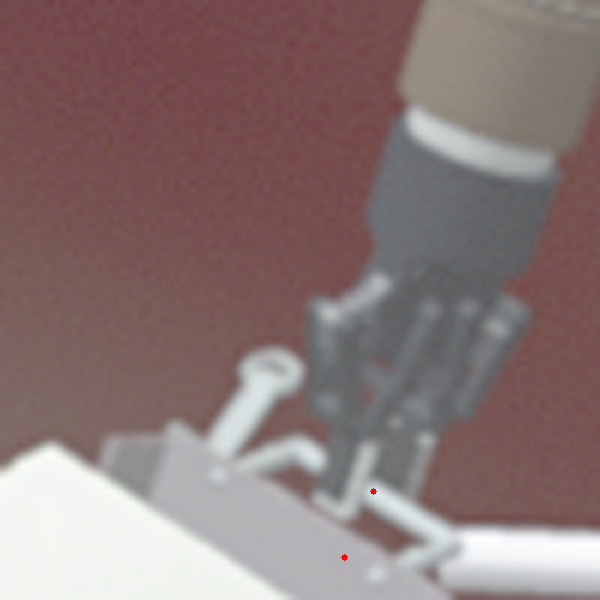

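```bash

python3 - <<'E'
from h import *
s=readout.read_state();print(s["joints"].round(3))
E
```

```text
[ 0.182  0.075 -1.015  0.909 -0.159 -1.174]
```

Call:
{"api": "move_arm", "payload": {"steps": [[-0.29,-3,0.2,-2,0.007,0.064,0],[-0.29,-6,0.4,-4,0.014,0.127,0],[-0.29,-9,0.6,-6.5,0.021,0.191,0],[-0.29,-12,0.8,-9,0.028,0.254,0],[-0.29,-14.6,1,-11,0.034,0.318,0]]}}

```text
clock: 8.32
position: [470.3, -46.3, 99.9]
ee_rot: [-0.668, 0.743, -0.032, 0.024]
contact_force: [0.3, -1.9, 0.2]
gripper_width: 30.4
```

```bash

python3 - <<'E'
from h import *
s=readout.read_state();print(s["position"],s["contact_force"],s["joints"].round(2))
mark("scene",(250,80,350,180),"s12.png",pts=[(466,-51,136)])
E
```

```text
[470.34459397 -46.28234438  99.90977363] [ 0.31360311 -1.91674226  0.23905947] [ 0.27  0.2  -0.58  0.06 -0.72 -0.42]
[311.4 174.4]
[312.3 161.8]
```

View pics/s12.png

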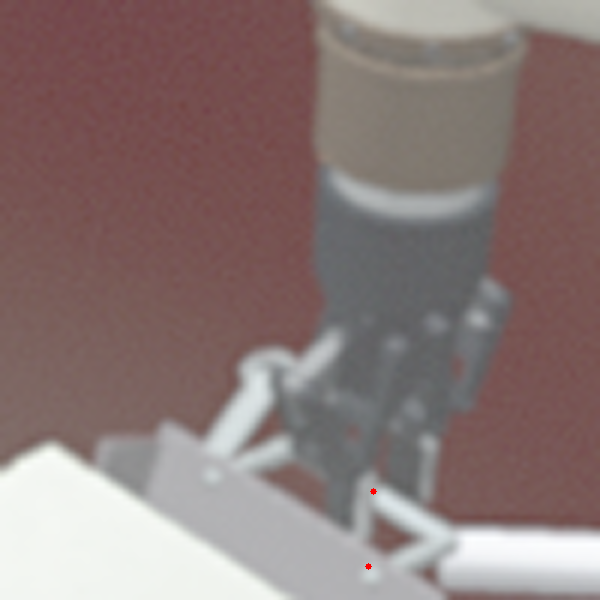

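Call:
{"api": "move_arm", "payload": {"steps": [[-0.65,0,0,0,0,0,0],[-0.65,-4,0.4,-5,0,0,0],[-0.65,-8,0.8,-10,0,0,0],[-0.65,-12,1.2,-15,0,0,0],[-0.65,-16,1.6,-20,0,0,0]]}}

```text
clock: 8.78
position: [454.1, -48.8, 79.4]
ee_rot: [-0.667, 0.744, -0.037, 0.023]
contact_force: [2.9, 1.7, -0.0]
gripper_width: 15.3
```

```bash

python3 - <<'E'
from h import *
s=readout.read_state();print(s["position"],s["contact_force"],s["gripper_width"])
mark("scene",(250,80,350,180),"s13.png",pts=[(446,-49,112)])
E
```

```text
[454.08398974 -48.7698711   79.43119887] [ 2.91948804  1.72882645 -0.04051492] 15.276687376333497
[315.4 176. ]
[317.1 165.5]
```

View pics/s13.png

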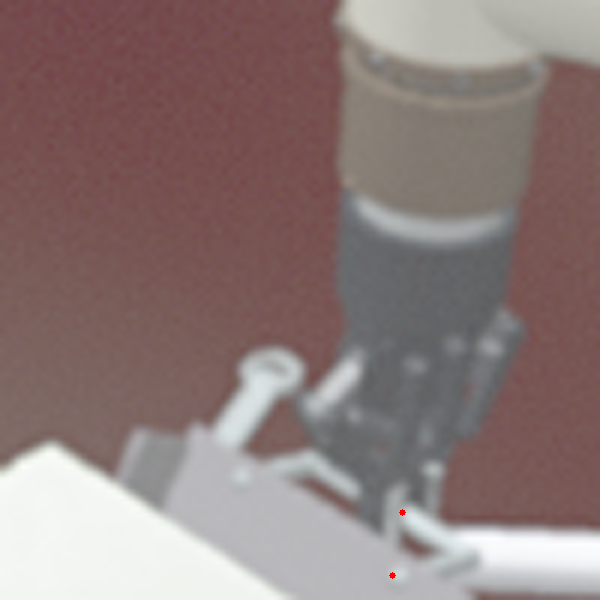

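Call:
{"api": "move_arm", "payload": {"steps": [[-0.65,-2,0.2,-3,0,0,0],[-0.65,-4,0.4,-6,0,0,0],[-0.65,-6,0.6,-9,0,0,0],[-0.65,-8,0.8,-12,0,0,0]]}}

```text
clock: 9.17
position: [447.7, -48.0, 68.0]
ee_rot: [-0.667, 0.744, -0.037, 0.023]
contact_force: [4.4, -0.6, 3.6]
gripper_width: 14.9
```

Call:
{"api": "move_arm", "payload": {"steps": [[-0.65,-2,0.2,-3,0,0,0],[-0.65,-4,0.4,-5,0,0,0],[-0.65,-4,0.4,-5,0,0,0]]}}

```text
clock: 9.42
position: [448.4, -46.7, 65.0]
ee_rot: [-0.667, 0.743, -0.039, 0.027]
contact_force: [8.4, -2.3, 3.2]
gripper_width: 14.8
```

```bash

python3 - <<'E'
from h import *
s=readout.read_state();print(s["position"],s["contact_force"],s["gripper_width"])
mark("scene",(250,80,350,180),"s14.png",pts=[(446,-49,112)])
E
```

```text
[448.39785308 -46.68221228  64.99340201] [ 8.37715835 -2.25184906  3.15328786] 14.83480807256469
[316.9 179.2]
[317.1 165.5]
```

View pics/s14.png

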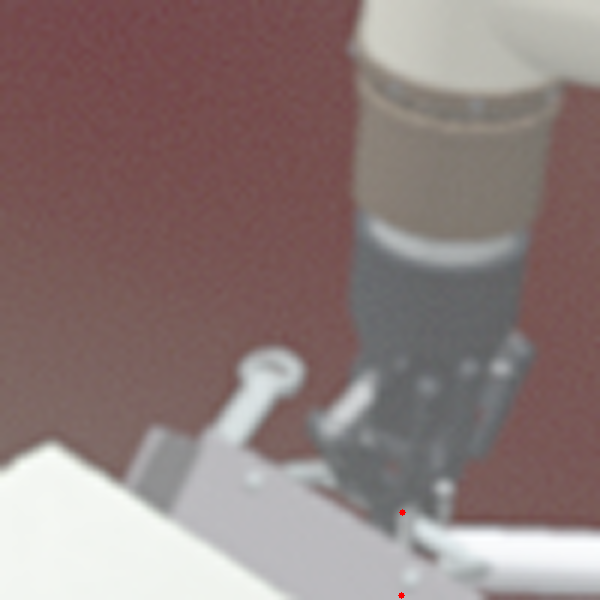

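Call:
{"api": "move_arm", "payload": {"steps": [[-0.65,-3,0.3,-2,0,0,0],[-0.65,-5,0.5,-4,0,0,0],[-0.65,-7,0.7,-5,0,0,0],[-0.65,-7,0.7,-5,0,0,0]]}}

```text
clock: 9.8
position: [449.2, -45.0, 63.5]
ee_rot: [-0.668, 0.742, -0.044, 0.033]
contact_force: [19.2, -11.5, 7.6]
gripper_width: 14.7
```

```bash

python3 - <<'E'
from h import *
s=readout.read_state();print(s["position"],s["contact_force"],s["gripper_width"])
mark("scene",(250,80,350,180),"s15.png",pts=[(446,-49,112)])
E
```

```text
[449.17215514 -44.97207451  63.52227078] [ 19.21593947 -11.49015719   7.62664551] 14.689367548463208
[317.2 179.9]
[317.1 165.5]
```

View pics/s15.png

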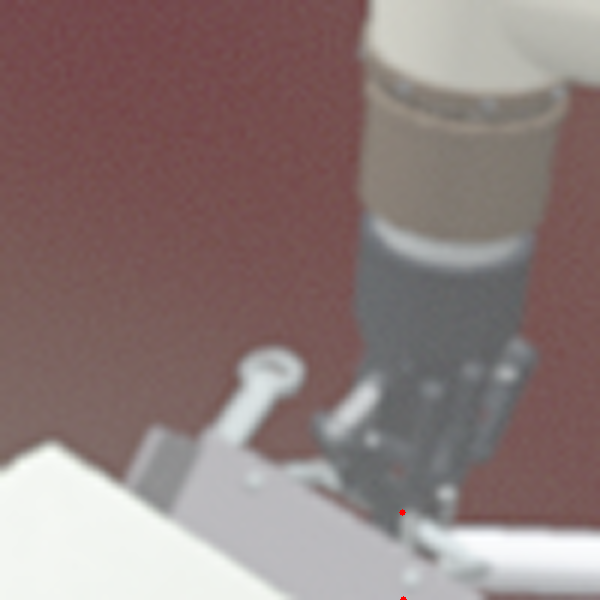

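Call:
{"api": "move_arm", "payload": {"steps": [[-0.65,4,-0.6,3,0,0,0],[-0.45,6,-0.8,4,0,0,0],[-0.45,7,-1,4,0,0,0],[-0.45,7,-1,4,0,0,0]]}}

```text
clock: 10.18
position: [443.9, -47.8, 62.1]
ee_rot: [-0.667, 0.744, -0.037, 0.023]
contact_force: [3.8, -0.9, 2.1]
gripper_width: 23.3
```

Call:
{"api": "move_arm", "payload": {"steps": [[-0.45,2,0,0,0,0,0],[-0.45,4,0,0,0,0,0],[-0.45,4,0,0,0,0,0]]}}

```text
clock: 10.43
position: [445.3, -48.3, 60.9]
ee_rot: [-0.666, 0.744, -0.035, 0.021]
contact_force: [0.1, -0.0, -0.8]
gripper_width: 23.4
```

Call:
{"api": "move_arm", "payload": {"steps": [[-0.45,0,0,15,0,0,0],[-0.45,0,0,35,0,0,0],[-0.45,-3,0,60,0,0,0],[-0.45,-15,0,95,0,0,0],[-0.45,-30,0,130,0,0,0]]}}

```text
clock: 10.85
position: [415.2, -48.3, 191.6]
ee_rot: [-0.666, 0.744, -0.035, 0.02]
contact_force: [0.9, 0.6, 0.1]
gripper_width: 23.5
```

Call:
{"api": "move_arm", "payload": {"steps": [[0,0,30,10,0,0.037,0.03],[0,0,60,20,0,0.075,0.06],[0,0,90,30,0,0.075,0.1],[0,0,110,40,0,0.075,0.13],[0,0,120,40,0,0.075,0.167]]}}

```text
clock: 11.27
position: [417.3, 74.0, 232.9]
ee_rot: [0.729, -0.685, 0.01, 0.002]
contact_force: [0.4, 0.1, 0.0]
gripper_width: 42.6
```

```bash

python3 - <<'E'
from h import *
s=readout.read_state();print(s)
for n in("scene","top"):
    p=shot(n);cv2.imwrite(f"pics/{n}2.png",p["frame"])
E
```

```text
{'clock': 11.2667, 'joints': array([ 0.57811489,  0.00465416, -0.41290444,  0.02115193, -1.1523065 ,
       -0.52488193]), 'joint_vel': array([ 0.21945162,  0.04358517, -0.01142044, -0.02701295,  0.03379822,
        0.24360611]), 'joint_efforts': array([ -0.53765606, -18.63486528,  18.38424683,   4.03486535,
        -0.15832541,  -0.30143218]), 'position': array([417.26098813,  73.99635867, 232.89155966]), 'ee_rot': array([ 0.72858808, -0.68488377,  0.00950985,  0.0017872 ]), 'contact_force': array([0.35756867, 0.09678194, 0.04169278]), 'wrist_torque': array([ 0.10417063, -0.03695131,  0.00936571]), 'gripper_width': 42.6109531695332}
```

View pics/scene2.png

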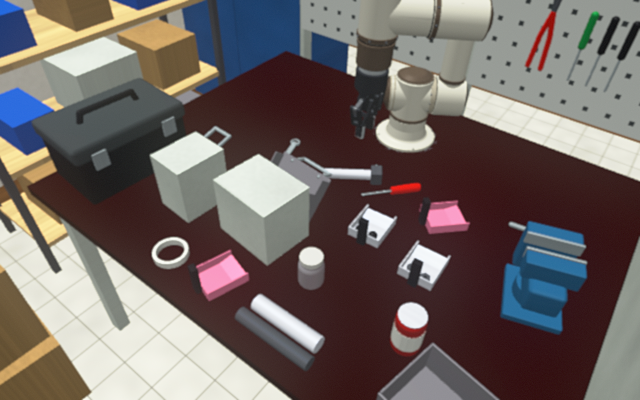

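View pics/top2.png

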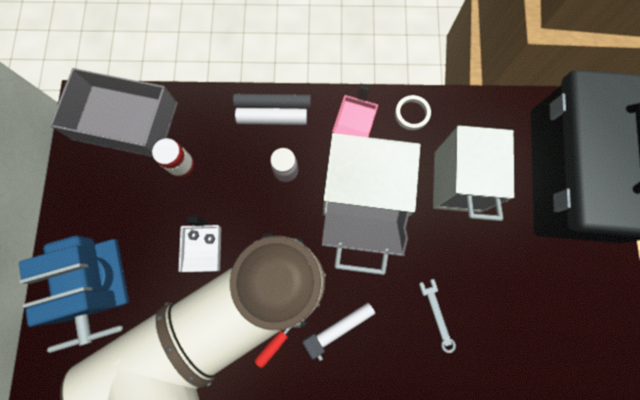

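```bash

python3 - <<'E'
import cv2
a=cv2.imread("pics/top2.png");cv2.imwrite("pics/c4.png",cv2.resize(a[180:280,310:430],None,fx=6,fy=6,interpolation=2))
a=cv2.imread("pics/scene2.png");cv2.imwrite("pics/c5.png",cv2.resize(a[130:230,250:370],None,fx=6,fy=6,interpolation=2))
E
```

```text
(no output)
```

View pics/c4.png

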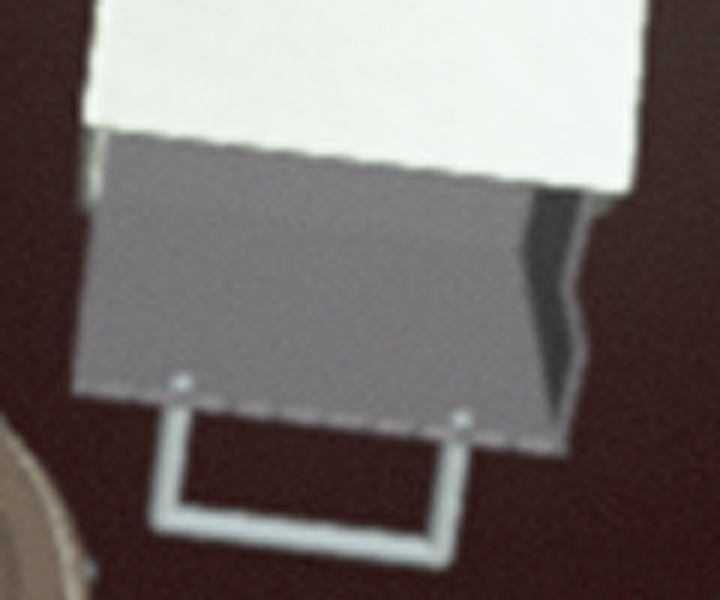

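View pics/c5.png

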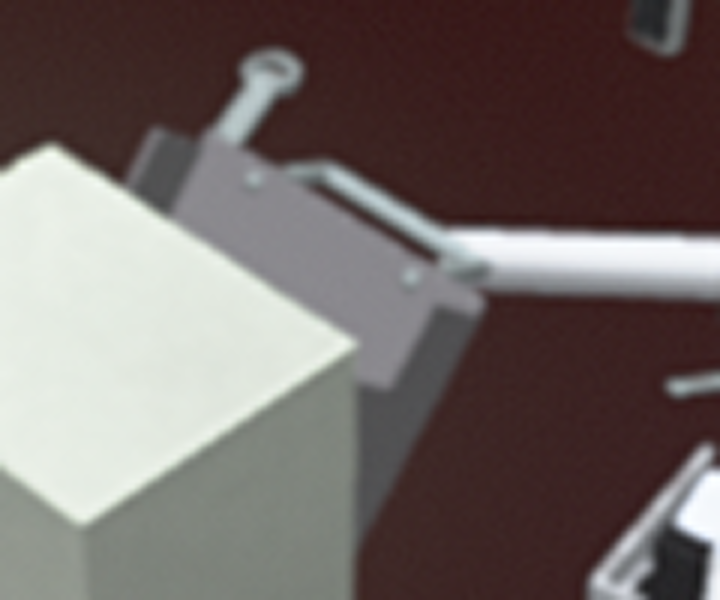

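```bash

python3 - <<'E'
from h import *
from scipy.optimize import least_squares
S=shot("scene");T=shot("top")
print("bar z112",atz(T,(336.7,267),112),atz(T,(384.5,272.7),112))
print("front rim z137",atz(T,(322.5,245),137),atz(T,(404.2,255),137))
print("scene rim z137",atz(S,(250+205/6,130+135/6),137),atz(S,(250+485/6,130+300/6),137))
t0=[((310+368/4.5,120+519/4.5),-48),((310+148/4.5,120+493/4.5),48)]
t1=[((384.5,272.7),-48),((336.7,267),48)]
o0=[((285.6,152.3),-48),((313.5,169),48)]
o1=[((250+320/6,130+168/6),-48),((250+475/6,130+265/6),48)]
def f(v,w):
    q=v[:3];e=[]
    for u,o in t0:e+=list(w[0]*(proj(T,barpt(q,v[3],o))-u))
    for u,o in t1:e+=list(w[0]*(proj(T,barpt(q,v[4],o))-u))
    for u,o in o0:e+=list(w[1]*(proj(S,barpt(q,v[3],o))-u))
    for u,o in o1:e+=list(w[1]*(proj(S,barpt(q,v[4],o))-u))
    return np.array(e)
for w in((1,1),(1,.01),(.01,1)):
    r=least_squares(f,[570,-64,-.108,.05,.6],args=(w,));print(r.x.round(3),np.round(f(r.x,(1,1)),1))
E
```

```text
bar z112 [447.61989875   0.94994038 112.        ] [ 436.96650932 -102.23026048  112.        ]
front rim z137 [492.25219602  32.49240617 137.        ] [ 473.62911664 -140.44120097  137.        ]
scene rim z137 [ 482.81207293 -137.49608246  137.        ] [497.78754409  34.70311097 137.        ]
[ 5.73855e+02 -6.35270e+01 -9.10000e-02  9.30000e-02  7.36000e-01] [-1.4 -0.3  0.8  0.6 -1.7 -1.1  2.1 -0.1  0.3 -0.4 -1.4 -1.5  1.1  0.8
  0.5 -0.6]
[ 5.3009e+02 -5.8332e+01 -1.2100e-01 -1.9900e-01  3.3500e-01] [ -1.4   0.2   0.4  -0.4  -0.2   0.4   1.3  -0.3   1.4  -3.8  -0.9  -4.6
   3.4 -12.2   2.8 -13.2]
[ 5.77318e+02 -5.96960e+01 -8.40000e-02  1.02000e-01  6.87000e-01] [-3.2 -1.5 -0.9 -0.3 -2.4 -4.8  1.1 -3.5  0.7  0.7 -0.7 -0.5  0.2  0.7
 -0.1 -0.7]
```

```bash

python3 - <<'E'
from h import *
S=shot("scene");T=shot("top")
print(atz(S,(364,219.6),85),atz(T,(165+515/5,205+158/5),85),tri(S,(364,219.6),T,(268,236.6)))
E
```

```text
[520.2235431  158.13622417  85.        ] [514.69864295 155.8862146   85.        ] (array([515.51730011, 156.14532887,  80.06024224]), np.float64(0.9031864928670931))
```

Call:
{"api": "move_arm", "payload": {"steps": [[0,25,21,0,0,0,0],[0,50,42,0,0,0,0],[0,75,63,0,0,0,0],[0,100,83,-20,0,0,0],[0,100,83,-50,0,0,0]]}}

```text
clock: 11.98
position: [523.1, 157.9, 182.8]
ee_rot: [0.727, -0.686, 0.011, -0.001]
contact_force: [1.1, 0.4, 0.1]
gripper_width: 42.9
```

```bash

python3 - <<'E'
from h import *
from scipy.spatial.transform import Rotation as R
s=readout.read_state();q=R.from_quat(s["ee_rot"]);tz=q.apply([0,0,1]);print(s["position"],tz,q.apply([0,1,0]))
mark("scene",(310,140,430,250),"s16.png",5.4,pts=[s["position"]-22*tz,(517,157,85)])
E
```

```text
[523.06529628 157.89005218 182.76185538] [ 0.01776486 -0.01350473 -0.99975099] [-0.99818485 -0.05778823 -0.01695642]
[367.  191.8]
[368.  184.3]
[364.3 218.7]
```

View pics/s16.png

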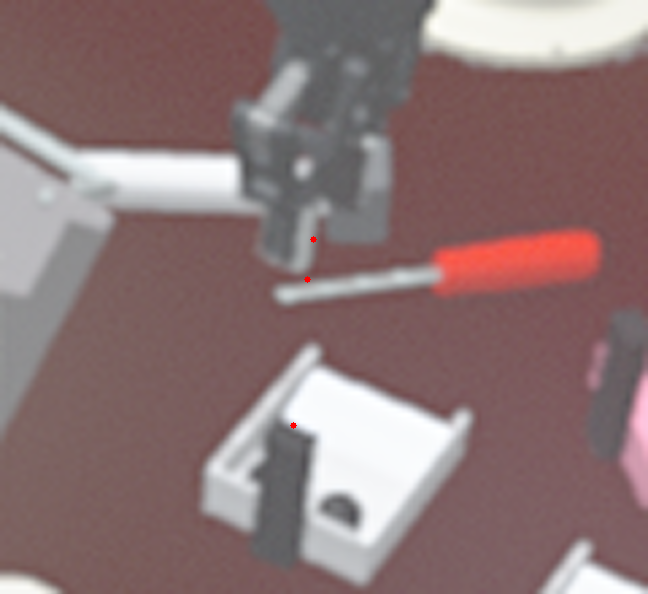

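Call:
{"api": "move_arm", "payload": {"steps": [[0,-6,0,-20,0.013,0.018,0],[0,-6,0,-40,0.013,0.018,0],[0,-6,0,-60,0.013,0.018,0],[0,-6,0,-75,0.013,0.018,0],[0,-6,0,-75,0.013,0.018,0]]}}

```text
clock: 12.45
position: [508.3, 152.5, 103.7]
ee_rot: [0.726, -0.687, -0.003, 0.008]
contact_force: [-0.7, -0.1, 0.6]
gripper_width: 42.4
```

```bash

python3 - <<'E'
from h import *
from scipy.spatial.transform import Rotation as R
s=readout.read_state();q=R.from_quat(s["ee_rot"]);tz=q.apply([0,0,1]);print(s["position"],tz,q.apply([0,1,0]))
mark("scene",(310,140,430,250),"s17.png",5.4,pts=[s["position"]-22*tz,(517,157,85)])
E
```

```text
[508.3307633  152.46505152 103.7165598 ] [-0.0154316  -0.00736423 -0.99985381] [-0.99835463 -0.05511747  0.01581442]
[365.4 210.7]
[366.1 204.6]
[364.3 218.7]
```

View pics/s17.png

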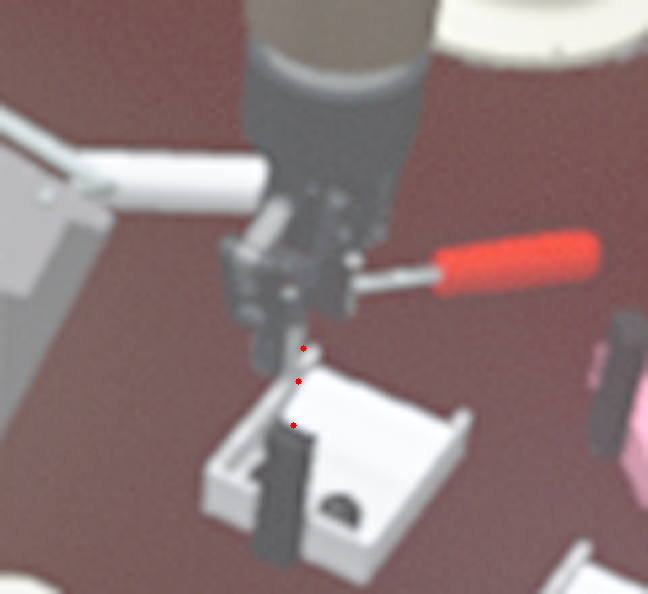

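Call:
{"api": "move_arm", "payload": {"steps": [[0,0,0,0,0,0,0],[0,0,0,0,0,0,0]]}}

```text
clock: 12.67
position: [511.9, 155.0, 108.3]
ee_rot: [0.727, -0.687, -0.001, 0.003]
contact_force: [0.5, -0.9, -0.4]
gripper_width: 42.7
```

Call:
{"api": "move_arm", "payload": {"steps": [[0,3,1,-10,0,0,0],[0,5,2,-20,0,0,0],[0,5,2,-30,0,0,0],[0,5,2,-36,0,0,0],[0,5,2,-36,0,0,0]]}}

```text
clock: 13.08
position: [514.7, 156.3, 68.6]
ee_rot: [0.727, -0.687, -0.002, 0.006]
contact_force: [0.1, 0.1, -0.5]
gripper_width: 42.7
```

```bash

python3 - <<'E'
from h import *
from scipy.spatial.transform import Rotation as R
s=readout.read_state();q=R.from_quat(s["ee_rot"]);tz=q.apply([0,0,1]);print(s["position"],tz,q.apply([0,1,0]))
mark("scene",(310,140,430,250),"s18.png",5.4,pts=[s["position"]-22*tz,(517,157,85)])
E
```

```text
[514.71106792 156.3443451   68.60282109] [-0.01189424 -0.00562357 -0.99991345] [-0.99828503 -0.05725592  0.01219688]
[364.  222.6]
[364.8 216.6]
[364.3 218.7]
```

View pics/s18.png

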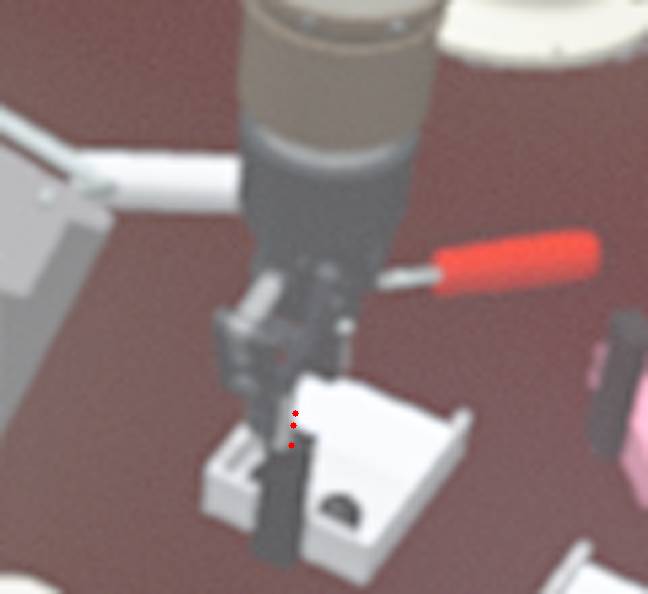

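Call:
{"api": "move_arm", "payload": {"steps": [[0,2,1,-12,0,0,0],[0,2,1,-24,0,0,0],[0,2,1,-36,0,0,0],[0,2,1,-44,0,0,0],[0,2,1,-44,0,0,0]]}}

```text
clock: 13.55
position: [517.1, 157.5, 25.4]
ee_rot: [0.727, -0.686, -0.002, 0.006]
contact_force: [0.6, -0.1, 0.1]
gripper_width: 42.7
```

```bash

python3 - <<'E'
from h import *
from scipy.spatial.transform import Rotation as R
s=readout.read_state();q=R.from_quat(s["ee_rot"]);tz=q.apply([0,0,1]);print(s["position"],s["contact_force"])
mark("scene",(310,140,430,250),"s19.png",5.4,pts=[s["position"]-22*tz])
E
```

```text
[517.08780982 157.5467694   25.40005779] [ 0.575778   -0.0897624   0.12207861]
[362.4 234.8]
[363.2 229.1]
```

View pics/s19.png

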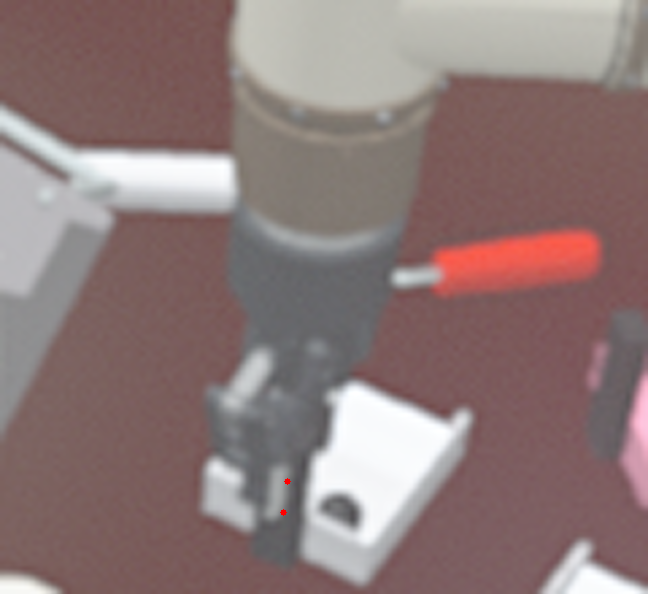

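Call:
{"api": "move_arm", "payload": {"steps": [[-1,0,0,0,0,0,0],[-1,0,0,0,0,0,0],[-1,0,0,0,0,0,0],[-1,0,0,0,0,0,0],[-1,0,0,0,0,0,0]]}}

```text
clock: 14.02
position: [518.8, 158.5, 27.8]
ee_rot: [0.727, -0.686, -0.001, 0.003]
contact_force: [-0.5, 0.3, 4.2]
gripper_width: 15.2
```

Call:
{"api": "move_arm", "payload": {"steps": [[-1,0,0,4,0,0,0],[-1,0,0,10,0,0,0],[-1,0,0,18,0,0,0],[-1,0,0,28,0,0,0],[-1,0,0,38,0,0,0]]}}

```text
clock: 14.43
position: [517.9, 158.0, 65.7]
ee_rot: [0.727, -0.686, -0.002, 0.004]
contact_force: [-0.4, 0.2, -3.0]
gripper_width: 15.4
```

```bash

python3 - <<'E'
from h import *
s=readout.read_state();print(s["position"],s["contact_force"],s["wrist_torque"])
mark("scene",(310,120,430,230),"s20.png",5.4)
E
```

```text
[517.91617234 157.98614185  65.65632827] [-0.36186637  0.22206198 -2.96438868] [-0.01642608 -0.19704298 -0.03278961]
[363.8 224.2]
```

View pics/s20.png

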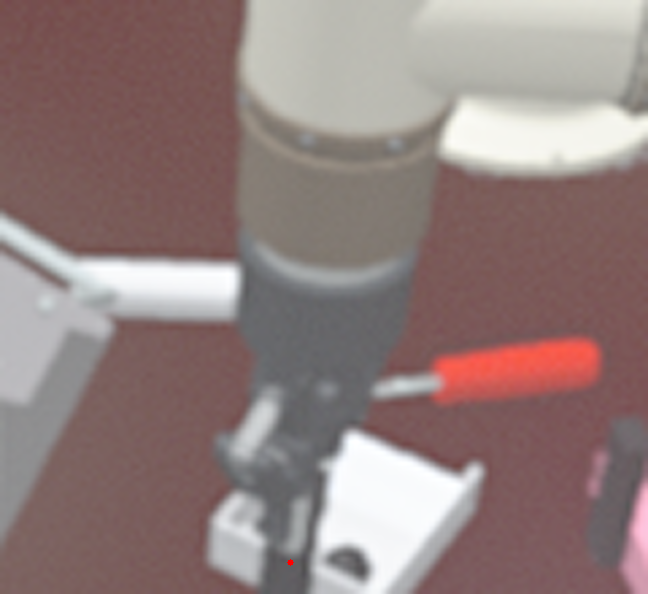

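Call:
{"api": "move_arm", "payload": {"steps": [[-1,0,0,10,0,0,0],[-1,0,0,25,0,0,0],[-1,0,0,42,0,0,0],[-1,0,0,60,0,0,0.02],[-1,-3,0,78,0,0,0.06]]}}

```text
clock: 14.9
position: [515.1, 158.0, 144.0]
ee_rot: [0.748, -0.664, -0.002, 0.004]
contact_force: [0.2, -0.2, -2.3]
gripper_width: 15.3
```

Call:
{"api": "move_arm", "payload": {"steps": [[-1,-5,-3,18,0,0,0.06],[-1,-10,-8,36,0,0,0.13],[-1,-15,-14,54,0,0,0.21],[-1,-20,-22,68,0,0,0.29],[-1,-26,-30,78,0,0,0.37]]}}

```text
clock: 15.32
position: [489.1, 128.0, 222.9]
ee_rot: [0.858, -0.514, -0.0, 0.003]
contact_force: [-0.1, -1.2, -3.8]
gripper_width: 15.7
```

Call:
{"api": "move_arm", "payload": {"steps": [[-1,-6,-8,5,0,0,0.08],[-1,-12,-17,8,0,0,0.16],[-1,-18,-26,8,0,0,0.24],[-1,-24,-35,8,0,0,0.32],[-1,-29,-43,8,0,0,0.4]]}}

```text
clock: 15.73
position: [459.0, 84.4, 229.3]
ee_rot: [0.943, -0.333, -0.0, 0.004]
contact_force: [0.1, 0.2, -3.2]
gripper_width: 14.9
```

Call:
{"api": "move_arm", "payload": {"steps": [[-1,-5,-8,0,0,0,0.08],[-1,-10,-16,0,0,0,0.16],[-1,-15,-24,0,0,0,0.24],[-1,-20,-32,0,0,0,0.32],[-1,-25,-40,0,0,0,0.4]]}}

```text
clock: 16.15
position: [434.2, 44.6, 229.1]
ee_rot: [0.99, -0.139, 0.001, 0.004]
contact_force: [-0.7, 0.2, -2.8]
gripper_width: 15.1
```

```bash

python3 - <<'E'
from h import *
s=readout.read_state();print(s["position"],s["contact_force"],s["joints"].round(2),s["ee_rot"])
mark("scene",(250,60,450,220),"s21.png",3.6,g=.7)
E
```

```text
[434.15954617  44.60795238 229.13947829] [-0.67495008  0.23905627 -2.76353397] [ 0.48  0.04 -0.38  0.01 -1.15  0.81] [ 9.90250612e-01 -1.39237815e-01  6.53959470e-04  4.01615603e-03]
[350. 141.]
```

View pics/s21.png

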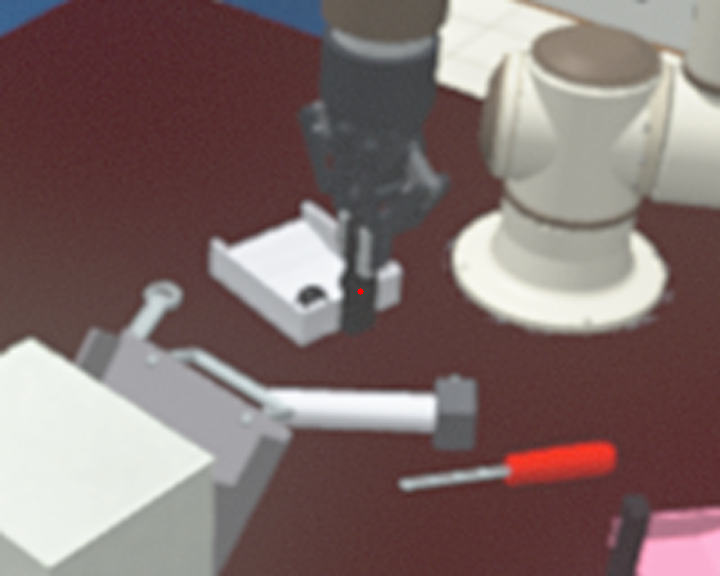

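Call:
{"api": "move_arm", "payload": {"steps": [[-1,-2,-6,0,0,0,0.08],[-1,-4,-12,0,0,0,0.16],[-1,-6,-18,0,0,0,0.24],[-1,-8,-24,0,0,0,0.32],[-1,-10,-30,0,0,0,0.4]]}}

```text
clock: 16.62
position: [424.6, 15.0, 229.1]
ee_rot: [0.998, 0.059, 0.002, 0.004]
contact_force: [-0.3, -0.3, -3.6]
gripper_width: 15.2
```

Call:
{"api": "move_arm", "payload": {"steps": [[-1,-2,-5,0,0,0,0.08],[-1,-4,-10,0,0,0,0.16],[-1,-6,-15,0,0,0,0.24],[-1,-8,-20,0,0,0,0.32],[-1,-10,-25,0,0,0,0.4]]}}

```text
clock: 17.03
position: [414.5, -10.0, 229.1]
ee_rot: [0.967, 0.257, 0.002, 0.003]
contact_force: [0.7, 0.2, -3.0]
gripper_width: 15.4
```

Call:
{"api": "move_arm", "payload": {"steps": [[-1,-1,-5,0,0,0,0.08],[-1,-2,-10,0,0,0,0.16],[-1,-3,-15,0,0,0,0.24],[-1,-4,-20,0,0,0,0.32],[-1,-5,-25,0,0,0,0.4]]}}

```text
clock: 17.45
position: [409.5, -35.0, 229.0]
ee_rot: [0.896, 0.443, 0.003, 0.003]
contact_force: [0.4, 0.5, -3.2]
gripper_width: 14.9
```

Call:
{"api": "move_arm", "payload": {"steps": [[-1,0,-3,0,0,0,0.08],[-1,0,-6,0,0,0,0.16],[-1,0,-9,0,0,0,0.24],[-1,0,-11,0,0,0,0.32],[-1,0,-11,0,0,0,0.4]]}}

```text
clock: 17.87
position: [409.5, -46.1, 229.0]
ee_rot: [0.79, 0.613, 0.003, 0.002]
contact_force: [-0.1, 0.3, -2.5]
gripper_width: 15.0
```

Call:
{"api": "move_arm", "payload": {"steps": [[-1,0,0,0,0,0,0.08],[-1,0,0,0,0,0,0.16],[-1,0,0,0,0,0,0.21],[-1,0,0,0,0,0,0.21]]}}

```text
clock: 18.2
position: [409.6, -45.8, 229.0]
ee_rot: [0.723, 0.691, 0.004, 0.002]
contact_force: [-0.2, 0.1, -2.6]
gripper_width: 14.9
```

```bash

python3 - <<'E'
from h import *
from scipy.spatial.transform import Rotation as R
s=readout.read_state();q=R.from_quat(s["ee_rot"]);print(s["position"],s["contact_force"],s["joints"].round(2),q.apply([0,1,0]),q.apply([0,0,1]))
H=s["position"]-32*q.apply([0,0,1])
l=H+np.array([.995*115,-.095*115,-46])
mark("scene",(250,60,450,220),"s22.png",3.6,g=.7,pts=[H,l])
T=shot("top");cv2.imwrite("pics/t22.png",T["frame"])
E
```

```text
[409.63895415 -45.82104091 229.00463906] [-0.20915754  0.10554401 -2.61419164] [ 0.29 -0.01 -0.43 -0.   -1.14  2.81] [ 0.99897372 -0.04468136  0.00742114] [ 0.00755393  0.00280383 -0.99996754]
[327.3 124.8]
[327.8 114.4]
[297.1 147.3]
```

View pics/s22.png

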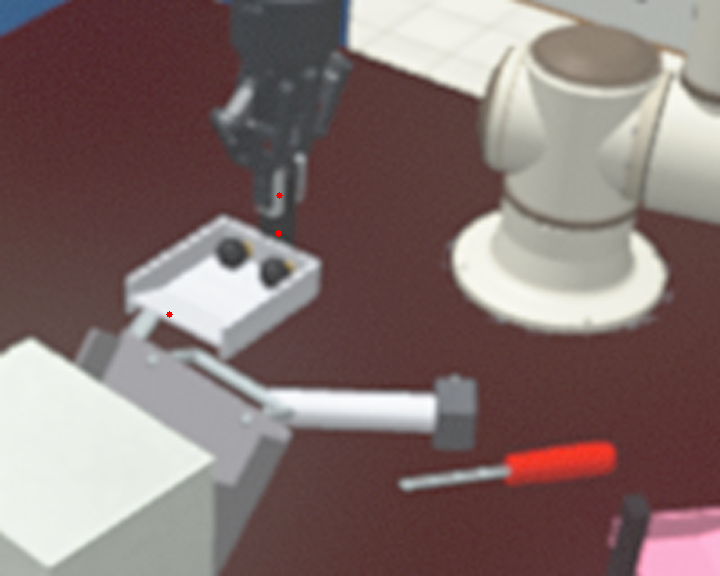

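View pics/t22.png

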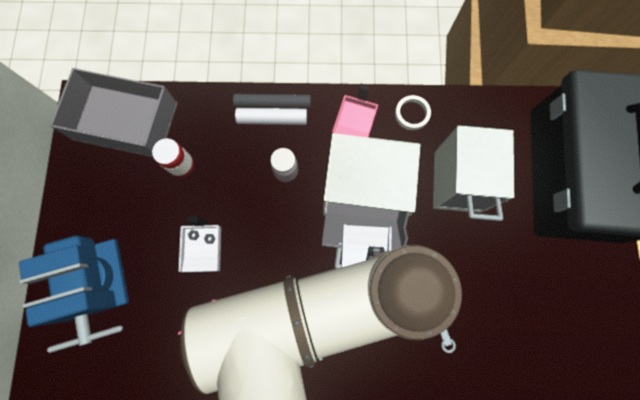

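Call:
{"api": "move_arm", "payload": {"steps": [[-1,0.5,-1,1,0.0016,0.035,0],[-1,1.2,-2,2,0.0032,0.07,0],[-1,2.1,-3,3,0.0047,0.105,0],[-1,3,-4,4,0.0063,0.14,0],[-1,4.2,-4.2,4.8,0.008,0.175,0]]}}

```text
clock: 18.72
position: [414.4, -50.1, 233.9]
ee_rot: [0.721, 0.688, -0.057, -0.062]
contact_force: [0.4, 0.1, -3.7]
gripper_width: 14.9
```

```bash

python3 - <<'E'
from h import *
from scipy.spatial.transform import Rotation as R
s=readout.read_state();q=R.from_quat(s["ee_rot"]);print(s["position"],s["contact_force"],s["joints"].round(2),q.apply([0,1,0]),q.apply([0,0,1]))
mark("scene",(250,60,450,220),"s23.png",3.6,g=.7)
E
```

```text
[414.39975067 -50.10206974 233.92739933] [ 0.37753397  0.07087479 -3.66383443] [ 0.23  0.1  -0.29 -0.05 -1.34  2.88] [ 0.98483537 -0.04521989 -0.16749466] [-0.16717369  0.01081582 -0.98586813]
[324.7 123.8]
```

View pics/s23.png

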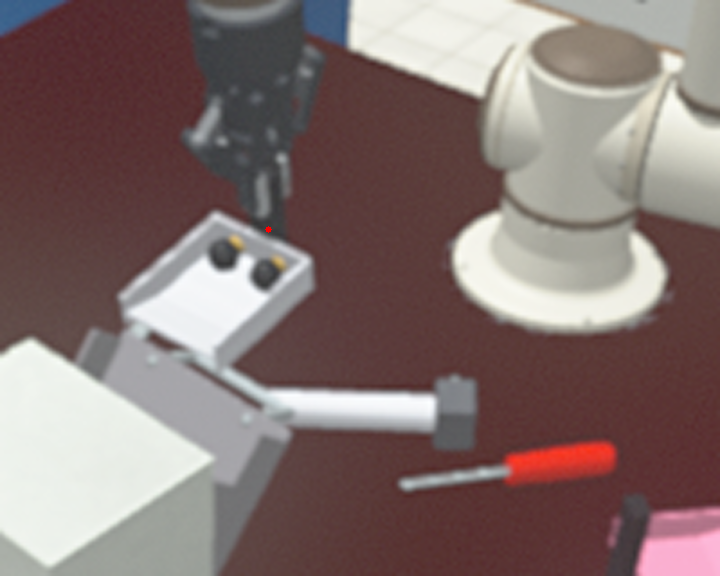

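Call:
{"api": "move_arm", "payload": {"steps": [[-1,1.3,0,1.8,0.0016,0.035,0],[-1,2.7,-0.1,3.6,0.0032,0.07,0],[-1,4.2,-0.2,5.4,0.0047,0.105,0],[-1,5.8,-0.3,7.1,0.0063,0.14,0],[-1,7.5,-0.4,8.8,0.008,0.175,0]]}}

```text
clock: 19.18
position: [422.1, -50.4, 242.6]
ee_rot: [0.713, 0.681, -0.117, -0.124]
contact_force: [0.2, -0.1, -3.1]
gripper_width: 14.9
```

```bash

python3 - <<'E'
from h import *
from scipy.spatial.transform import Rotation as R
s=readout.read_state();q=R.from_quat(s["ee_rot"]);y,z=q.apply([0,1,0]),q.apply([0,0,1]);print(s["position"],s["contact_force"],s["joints"].round(2),y,z)
l=s["position"]-32*z+115*y+46*z; print("lip",l)
mark("scene",(250,60,450,220),"s24.png",3.6,g=.7,pts=[l])
E
```

```text
[422.06056905 -50.38753836 242.6212262 ] [ 0.20616014 -0.10941695 -3.13895094] [ 0.2   0.22 -0.15 -0.08 -1.54  2.92] [ 0.94098091 -0.0428074  -0.33574163] [-0.33524745  0.01845795 -0.94194928]
lip [525.57990989 -55.05197757 190.82364828]
[323.  122.3]
[297.3 155.5]
```

View pics/s24.png

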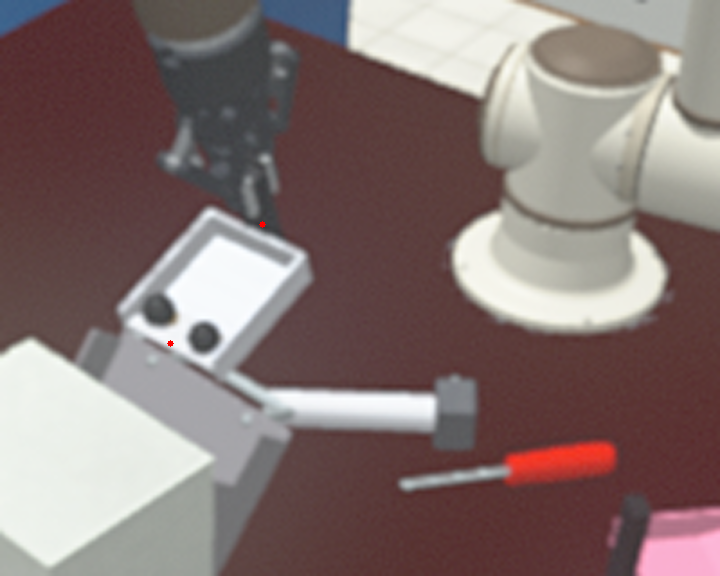

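Call:
{"api": "move_arm", "payload": {"steps": [[-1,0,0,-8,0,0,0],[-1,0,0,-15,0,0,0],[-1,3.5,-0.1,-10,0.0026,0.058,0],[-1,7,-0.3,-5,0.0053,0.117,0],[-1,10.8,-0.5,1,0.008,0.175,0]]}}

```text
clock: 19.65
position: [431.9, -50.9, 243.4]
ee_rot: [0.699, 0.668, -0.176, -0.187]
contact_force: [-0.0, 0.6, -2.3]
gripper_width: 14.9
```

```bash

python3 - <<'E'
from h import *
from scipy.spatial.transform import Rotation as R
s=readout.read_state();q=R.from_quat(s["ee_rot"]);y,z=q.apply([0,1,0]),q.apply([0,0,1]);print(s["position"],s["contact_force"],s["joints"].round(2),y,z)
l=s["position"]-32*z+115*y+46*z; print("lip",l)
mark("scene",(250,60,450,220),"s25.png",3.6,g=.7,pts=[l])
E
```

```text
[431.8863708  -50.9355145  243.43708307] [-0.04022628  0.55857804 -2.33099366] [ 0.17  0.34 -0.03 -0.11 -1.71  2.94] [ 0.86752521 -0.03815345 -0.49592774] [-0.49527608  0.02563393 -0.86835736]
lip [524.71790468 -54.96428605 174.2483895 ]
[320.3 123.8]
[297.6 160.4]
```

View pics/s25.png

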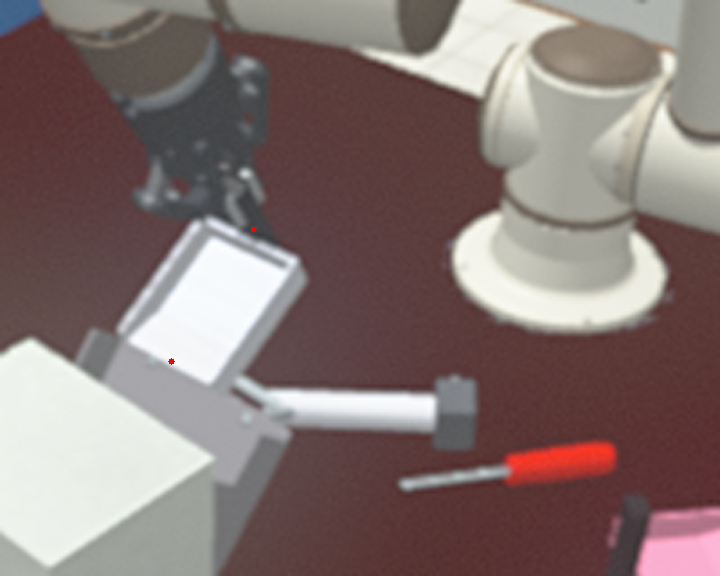

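Call:
{"api": "move_arm", "payload": {"steps": [[-1,-8,0,8,0,0,0],[-1,-20,1,20,0,-0.08,0],[-1,-30,1,25,-0.01,-0.2,0],[-1,-35,2,25,-0.02,-0.32,0],[-1,-38,2,25,-0.024,-0.44,0]]}}

```text
clock: 20.12
position: [393.7, -49.1, 269.2]
ee_rot: [0.722, 0.691, -0.023, -0.025]
contact_force: [-0.2, -0.2, -2.0]
gripper_width: 15.1
```

```bash

python3 - <<'E'
from h import *
s=readout.read_state();print(s["position"],s["joints"].round(2),s["ee_rot"])
mark("scene",(250,60,450,220),"s26.png",3.6,g=.7)
mark("top",(290,130,440,280),"t26.png",4,g=.6)
E
```

```text
[393.73646204 -49.11207508 269.24035433] [ 0.27 -0.02 -0.33 -0.02 -1.33  2.83] [ 0.72247252  0.69056188 -0.02334699 -0.02475211]
[331.4 107.7]
[370.  297.8]
```

View pics/s26.png

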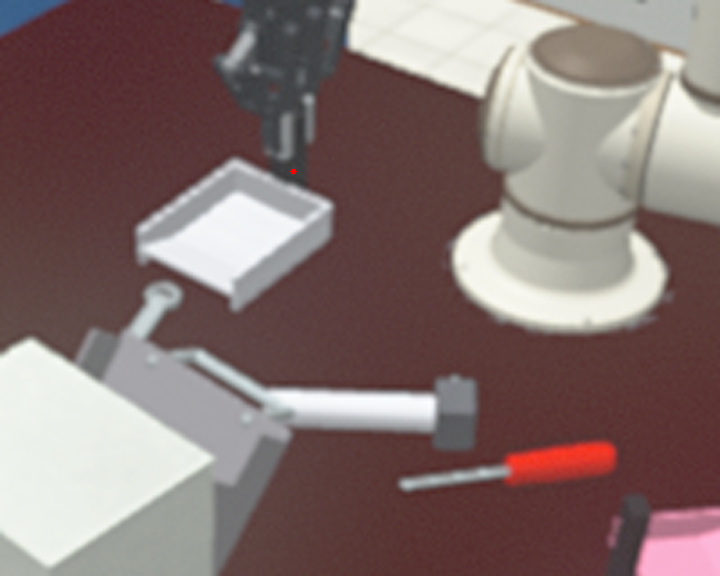

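View pics/t26.png

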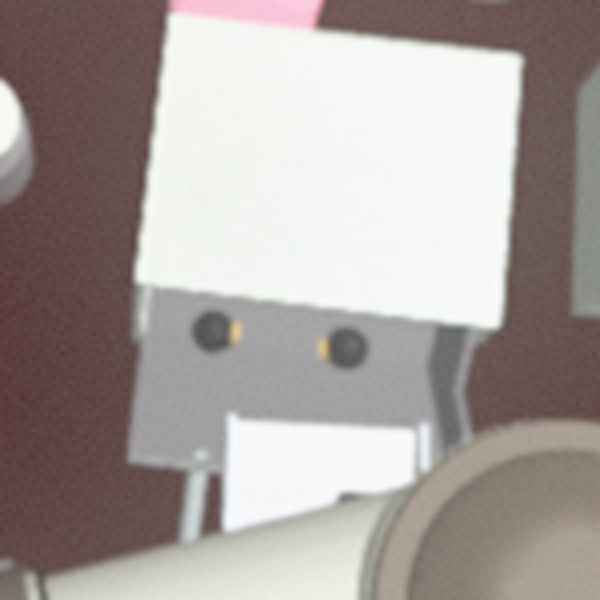

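Both knobs lie in the bin: they show at about (343,212) and (377,217) in the top picture. Now I'll set the empty pan down.

Call:
{"api": "move_arm", "payload": {"steps": [[-1,3,30,0,-0.002,-0.035,0],[-1,6,65,0,-0.003,-0.07,0],[-1,10,100,0,-0.003,-0.07,0],[-1,13,135,0,-0.003,-0.07,0],[-1,16,170,0,-0.003,-0.07,0]]}}

```text
clock: 20.63
position: [409.1, 121.9, 268.7]
ee_rot: [0.723, 0.691, -0.002, -0.002]
contact_force: [1.6, -0.3, -2.5]
gripper_width: 14.9
```

Call:
{"api": "move_arm", "payload": {"steps": [[-1,0,20,-20,0,0,0],[-1,0,39,-50,0,0,0],[-1,0,39,-80,0,0,0],[-1,0,39,-80,0,0,0],[-1,0,39,-80,0,0,0]]}}

```text
clock: 21.05
position: [409.2, 158.8, 187.7]
ee_rot: [0.723, 0.691, -0.005, -0.002]
contact_force: [0.2, 0.5, -1.7]
gripper_width: 15.2
```

```bash

python3 - <<'E'
from h import *
from scipy.spatial.transform import Rotation as R
s=readout.read_state();q=R.from_quat(s["ee_rot"]);y,z=q.apply([0,1,0]),q.apply([0,0,1]);print(s["position"],s["contact_force"],s["joints"].round(2),y,z)
mark("scene",(290,80,470,260),"s27.png",3.3,g=.7)
T=shot("top");cv2.imwrite("pics/t27.png",T["frame"])
print(atz(T,(308,304),5),atz(T,(265,360),10))
E
```

```text
[409.22425668 158.79933971 187.70935135] [ 0.21712509  0.53262048 -1.74790859] [ 0.74  0.08 -0.44 -0.   -1.06  2.36] [ 0.998967   -0.04443705 -0.0095021 ] [-0.00966391 -0.0034278  -0.99994743]
[391.8 166.7]
[364.0457068   64.19145523   5.        ] [237.42014056 160.97251748  10.        ]
```

View pics/s27.png

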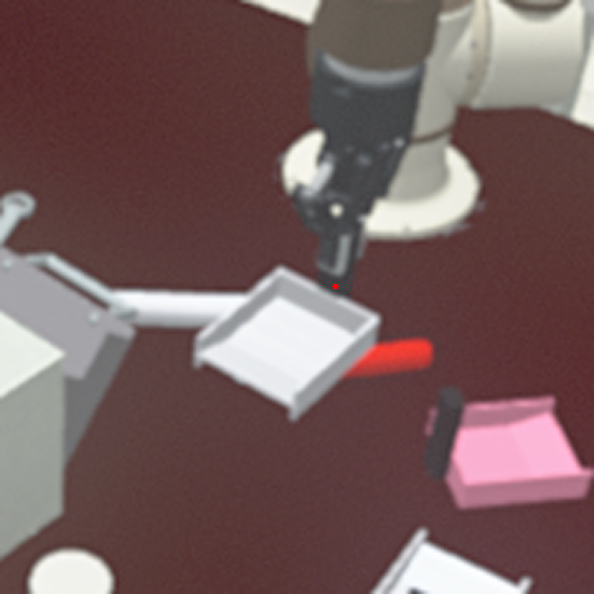

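View pics/t27.png

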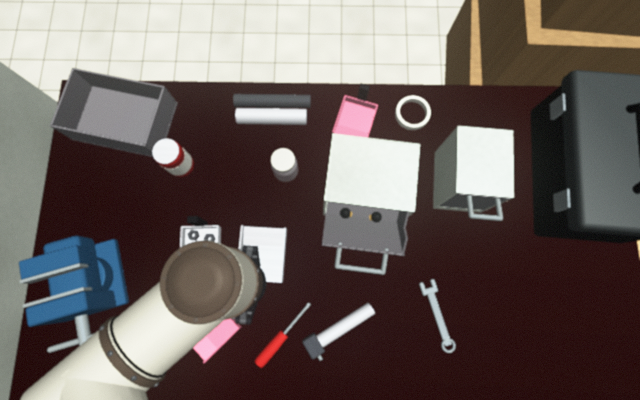

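```bash

python3 - <<'E'
from h import *
T=shot("top")
for u,z in(((226.5,310.2),60),((212,300),28),((241,325),28),((180,330),28)):print(u,atz(T,u,z))
E
```

```text
(226.5, 310.2) [350.49960759 245.60592603  60.        ]
(212, 300) [370.93000114 288.21743345  28.        ]
(241, 325) [315.92304387 217.32589309  28.        ]
(180, 330) [302.84100239 357.18514829  28.        ]
```

Call:
{"api": "move_arm", "payload": {"steps": [[-1,5,0,-20,0,0,0],[-1,10,0,-50,0,0,0],[-1,15,0,-80,0,0,0],[-1,15,0,-110,0,0,0],[-1,15,0,-130,0,0,0]]}}

```text
clock: 21.62
position: [426.2, 159.7, 58.0]
ee_rot: [0.723, 0.69, -0.002, -0.002]
contact_force: [-0.3, -0.5, -3.6]
gripper_width: 15.1
```

Call:
{"api": "move_arm", "payload": {"steps": [[-1,0,0,-10,0,0,0],[-1,0,0,-20,0,0,0],[-1,0,0,-25,0,0,0],[-1,0,0,-25,0,0,0]]}}

```text
clock: 21.95
position: [426.3, 160.0, 33.9]
ee_rot: [0.723, 0.691, -0.002, -0.002]
contact_force: [0.1, -0.6, -2.3]
gripper_width: 14.9
```

```bash

python3 - <<'E'
from h import *
from scipy.spatial.transform import Rotation as R
s=readout.read_state();q=R.from_quat(s["ee_rot"]);y,z=q.apply([0,1,0]),q.apply([0,0,1]);print(s["position"],s["contact_force"],y,z)
mark("scene",(310,120,450,260),"s28.png",4.2,g=.7)
E
```

```text
[426.29488615 160.03449481  33.8530452 ] [ 0.1203577  -0.55134346 -2.33778526] [ 0.99893863 -0.04566407 -0.00603338] [-6.03009084e-03  2.09687118e-04 -9.99981797e-01]
[381.7 214.1]
```

View pics/s28.png

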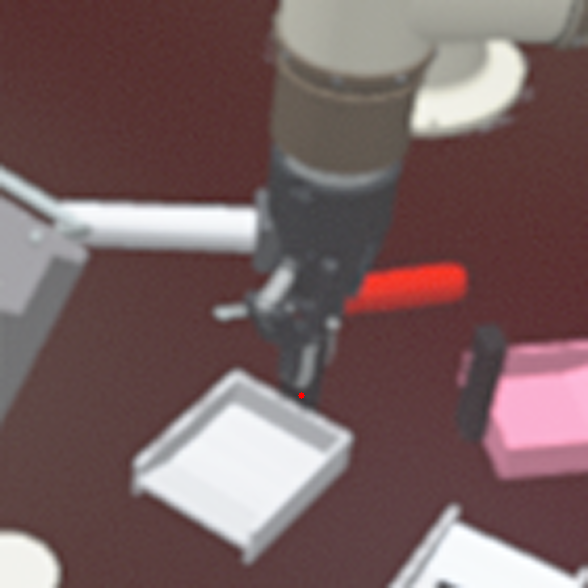

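Pan is level and nearly down. I'll lower it 2 mm at a time, watching the force.

Call:
{"api": "move_arm", "payload": {"steps": [[-1,0,0,-2,0,0,0],[-1,0,0,-4,0,0,0],[-1,0,0,-4,0,0,0]]}}

```text
clock: 22.25
position: [425.8, 160.2, 29.9]
ee_rot: [0.723, 0.691, -0.002, -0.002]
contact_force: [0.4, -0.6, -2.5]
gripper_width: 14.8
```

Call:
{"api": "move_arm", "payload": {"steps": [[-1,0,0,-1,0,0,0],[-1,0,0,-2,0,0,0],[-1,0,0,-2,0,0,0]]}}

```text
clock: 22.5
position: [425.6, 160.0, 28.0]
ee_rot: [0.723, 0.691, -0.002, -0.002]
contact_force: [-4.1, -0.6, 3.7]
gripper_width: 14.8
```

Call:
{"api": "move_arm", "payload": {"steps": [[-0.5,0,0,0,0,0,0],[0,0,0,0,0,0,0],[0,0,0,0,0,0,0],[0,0,0,0,0,0,0]]}}

```text
clock: 22.83
position: [425.8, 160.2, 27.5]
ee_rot: [0.723, 0.691, -0.002, -0.002]
contact_force: [0.4, 0.4, -0.7]
gripper_width: 42.4
```

Call:
{"api": "move_arm", "payload": {"steps": [[0,0,0,15,0,0,0],[0,0,0,40,0,0,0],[0,0,0,70,0,0,0],[0,0,0,105,0,0,0],[0,0,0,140,0,0,0]]}}

```text
clock: 23.25
position: [425.2, 159.6, 168.7]
ee_rot: [0.723, 0.691, -0.003, -0.002]
contact_force: [1.1, 0.5, -0.3]
gripper_width: 42.5
```

Call:
{"api": "move_arm", "payload": {"steps": [[0,0,25,20,0,0,0],[0,0,55,40,0,0,0],[0,0,90,50,0,0,0],[0,0,125,50,0,0,0],[0,0,160,50,0,0,0]]}}

```text
clock: 23.67
position: [425.7, 321.9, 218.7]
ee_rot: [0.723, 0.691, -0.001, -0.003]
contact_force: [0.4, -0.0, -0.8]
gripper_width: 42.6
```

```bash

python3 - <<'E'
from h import *
s=readout.read_state();print(s["clock"],s["position"],s["contact_force"])
for n in("scene","top"):
    p=shot(n);cv2.imwrite(f"pics/{n}9.png",p["frame"])
    print([(np.round(d["uv"],1).tolist(),round(d["conf"],2)) for d in nets.tip_of("knob_a_center",p)])
T=p
cv2.imwrite("pics/t9.png",cv2.resize(T["frame"][180:310,220:430],None,fx=3.8,fy=3.8,interpolation=2))
E
```

```text
23.6667 [425.66331592 321.87731446 218.70531155] [ 0.42710855 -0.04173458 -0.80667775]
[]
[([375.9, 214.3], 0.54)]
```

View pics/scene9.png

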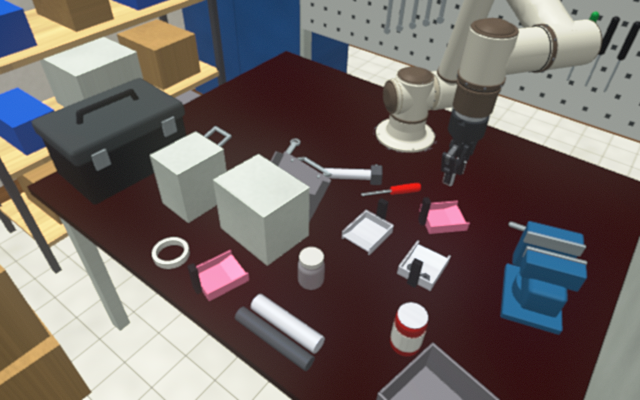

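View pics/t9.png

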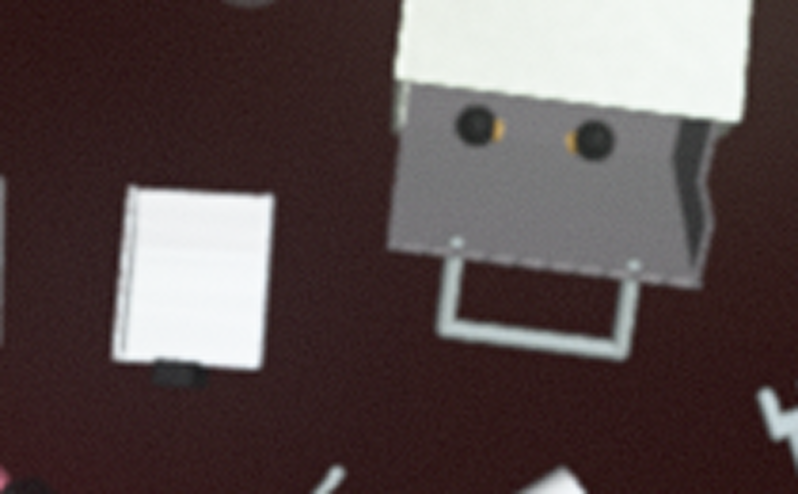

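Call:
{"api": "move_arm", "payload": {"steps": [[0,0,0,0,0,0,0],[0,0,0,0,0,0,0],[0,0,0,0,0,0,0],[0,0,0,0,0,0,0]]}}

```text
clock: 24.2
position: [425.7, 319.2, 217.7]
ee_rot: [0.723, 0.691, -0.002, -0.002]
contact_force: [0.0, -0.2, 0.2]
gripper_width: 42.5
```

```bash
python3 -c "
from bench import workorder,readout
print(readout.read_state()['clock'],workorder.job_done())"
```

```text
the job is handed in; nothing more can be done
24.2 None
```

I pulled the wide bin open to its stop by its bar, then tipped both knobs out of the aluminium pan into it. The pan is back on the bench, empty and upright, and the bin is still open. I handed the job in at 24.2 s.

**Last checks:**
- **Bin:** at the stop it would not move further at about 19 N of pull. Fitting the bar's position in both cameras gave about 0.7 rad, and the bar had not moved by the last top picture.
- **Knobs:** both showed inside the bin in the last top picture. The network reported only one of the two there and none in the scene picture, so the second one rests on what I saw.
- **Pan:** it stood flat and empty in both pictures, with its lip now facing away from the robot.
- **Robot:** it was clear of everything, with no force on the tool.

**What went wrong or disagreed:**
- **First grip on the bar:** it closed on nothing. The fingertips in the pictures sat about 22 mm behind the reported TCP, so I corrected for that from then on.
- **Second grip:** it slipped off partway when joint 5 reached its limit; the tool read 52 N just after. I finished the pull with the fingers hooked loosely round the bar and the tool upright.
- **Cameras:** the two disagreed by about 5 mm.
- **Tip angle:** the knobs rolled out at about 30 degrees, so I did not tip the pan to the 45 to 55 degrees given.

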